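# Set up the crimping station for its first piece

## Task

Set up the crimping station for its first piece: put the white bottle nest in the middle of the press's pulled-out shuttle plate, its sides square with the plate, and stand the open bottle upright in the nest's bore. On the gauge board set out the inspection set, each piece centred on its cork pad: the finished master bottle standing on the middle pad, the thick go ring lying to its left and the thin grooved no-go ring to its right, as seen from the robot's side. Do not knock a bottle over, and leave the oil bottle and the caliper where they are.

Things in the scene. Friction and masses are not known exactly. Their poses are not given: they have to be found in the camera images.
- shuttle: Square dark steel loading plate, 110 x 110 mm, flat, of the green press on the right; pulled out and locked, rigid. Origin: centre of its top face, 64 mm above the bench; y points away from the press column. 200 mm along -y hangs the ram (40 mm wide, tip 213 mm above the bench; head above 310 mm, 80 mm wide), 345 mm along -y the column. A 12 mm finger pull on the +y edge lies below the top.
- gauge_board: Wooden board, 84 mm (x) by 250 mm (y), fixed on the left of the bench. Three round cork pads, 64 mm across, in a row at y = +80, 0 and -80 mm, x = 0; pad tops are 14 mm above the bench. Origin: middle of the underside, on the bench. x points away from the robot's side, +y to the left as seen from the robot (turned by up to 0.35 rad).
- nest: Bottle nest: square white plastic block 56 x 56 mm, 28 mm high, with a round blind bore 33 mm wide, 18 mm deep, chamfered, in the middle of its top (bore floor 10 mm above the underside). About 110 g. Origin: centre of the underside; x and y along its sides, z up.
- bottle: Open bottle, the first piece to be crimped: round clear glass, 28 mm across up to 60 mm, a narrow aluminium ferrule (18 mm wide) from 66 to 80 mm and a thin bare white pump stem up to 84 mm. Bevelled foot. About 75 g, standing. Origin: centre of the underside, z up.
- master: Finished master sample: the same glass (28 mm across up to 60 mm, bevelled foot) with a wide plain aluminium overcap, also 28 mm across, from 68 to 106 mm. About 95 g. Origin: centre of the underside, z up. Stands on the bench at the start.
- go_ring: Go ring gauge: the larger and thicker steel ring, plain outside, 48 mm across, 24 mm high, 17 mm bore, about 270 g, lying flat. Origin: centre of the underside, z up.
- nogo_ring: No-go ring gauge: the smaller and thinner steel ring with a groove round its outside, 38 mm across, 12 mm high, 17 mm bore, about 85 g, lying flat. Origin: centre of the underside, z up.
- oiler: Bystander, to be left standing where it is: grey plastic oil bottle 40 mm across with a black pointed spout, 112 mm high, among the things to be moved. Origin: centre of the underside.
- caliper: Bystander, to be left where it lies: steel caliper with a black slide, 225 mm long (along its y), 12 mm high, flat on the bench near the robot. Origin: middle of its beam, on the bench.

How it is judged:
By the outcome, as a careful person would: the job done as asked, in the order asked, and still so for the second after the job is handed in, with the robot touching nothing.
It also fails if it takes over 128 s, if anything falls off the work surface, if the arm or the gripper's body presses on something with over 40 N, if the wrist force passes 120 N, or if a joint passes its speed limit or range.

## Robot

A 6-joint arm with a two-finger parallel gripper is mounted at the origin on the work surface. World frame = base frame: x ahead of the robot, y to its left, z up, the work surface at z = 0. Lengths are in m, angles in rad, forces in N, time in s.
With the tool pointing down it reaches from about 0.325 to 0.9 m from the base axis. Payload 6.1 kg.
Tool frame: the origin (TCP) lies midway between the tips of the shut fingers; the grasp point (between the pads) lies 19 mm behind it; z points along the fingers, y is the line along which they close (so a half turn about z gives the same grasp; the last joint's range is limited). The gripper opens to 87 mm and grips with 3 to 60 N. Pads are 19 mm wide; open, the fingers measure 117 mm over their backs; the gripper's body (75 mm by 190 mm) begins 51 mm behind the grasp point.
Start: joints at [-1.444, 0.22, 1.526, -0, 1.395, -0.126], TCP at [0.156, -0.605, 0.223] pointing down, gripper open.
Joint ranges: [-2.98, 2.98], [-0.91, 2.08], [0.09, 2.57], [-1.24, 4.39], [0.2, 2.65], [-2.68, 2.68]. Speed limits (rad/s): [2.57, 2.57, 3.01, 3.14, 3.14, 3.14].

## Interface

Orientations are given as a unit quaternion [w, x, y, z].
In Python, from workcell import * gives the robot as it stands.
- The arm moves only by the tool jog_arm, never from a script. Its arguments are lists of equal length, an entry for each row: "grip": the opening, from -1 (shut) to 1 (fully open); "translation": the shift along the tool's x, y, z in units of 0.1 m (1.0 is 0.1 m), a list of three; "rot": the turn, a rotation vector about the tool's x, y, z in units of 90 degrees (1.0 is 90 degrees), a list of three. In form: {"grip": [grip, ...], "translation": [[dx, dy, dz], ...], "rot": [[ax, ay, az], ...]}. A call has 1 to 12 rows; each row is the pose to reach, as a shift and turn from the pose commanded when the call began, along the tool's axes at that moment; what a row does not reach only later rows make up. A row lasts 1/10 s, in which the tool goes at most 50 mm and 8.59 degrees, less where a joint would pass 70% of its speed; a pose out of reach is approached as far as the arm can. A call with a number of a shift or a turn outside -1 to 1 is refused whole. A call with a gripper value outside its range is refused whole. The fingers move at their own pace and stop on an object; "squeeze" is the grip in N (left out, the last holds). Time passes only in rows, so rows that repeat a pose let the fingers close. It gives the time, the measured TCP pose, the force, the opening and the grip force at its end, in the units of the state.
- sense(): the state, without advancing time (a new reading comes with each control period).
- read_camera(name): name is "scene" or "top" or "wrist"; returns the picture (384x512x3 uint8, red, green, blue); there is no depth.
- get_calibration(name): a dict with "intrinsics" (3x3 intrinsics, pixels), "camera_from_world" (4x4, takes a point from world to camera coordinates); the wrist camera has in their place "tool_from_camera" (4x4, takes a point from camera to tool coordinates, whose origin is the TCP and whose axes are the flange's). Camera axes: x right, y down, z forward; pixel columns grow to the right and rows downward; lengths in m; the calibration is good to about 2 mm. A picture is of the moment at which its call begins: read the wrist's pose just before it. get_calibration takes no time and is no camera call.
- job_done(): hands the job in; it is judged then, once.
The state is a dict: "clock": time; "qpos": joint angles; "joint_velocities": joint speeds; "joint_efforts": joint torques, N m; "tool_pos": TCP position; "tcp_rot": TCP orientation; "contact_force": force on the tool from outside, world axes, zero at the start; "torque": the same for the moment, N m; "opening": finger opening in m; "finger_force": force on a finger pad.
Only numpy, scipy, OpenCV 4.12 (cv2) and the standard library are available. Lean on these libraries where they do the work, as an engineer would, in place of code of your own. Each camera call takes 0.05 s, during which the arm holds its last target. There are 200 camera calls.

## Working session

There is one attempt and no reset: what is moved stays moved. The work goes in short steps, Python scripts to look and compute and a tool call to move; the robot and the scene stay as the last step left them, time stands still between calls to the robot, and variables do not carry over. Pictures are saved under pics/ and viewed, at most 14 in all, crops included, and the job is handed in when it is done.

Besides the shell and the picture viewer there is one more tool, called after "Emit:" in YAML: its name, and indented under it one key for each argument. jog_arm: Moves the arm, as the interface text tells. Shifts and turns lie within -1 to 1; 1 stands for 0.1 m of shift or 90 degrees of turn. Its arguments: {"type":"object","properties":{"grip":{"type":"array"},"translation":{"type":"array"},"rot":{"type":"array"},"squeeze":{"type":"number"}},"required":["grip","translation","rot"]}

```bash
mkdir -p pics; ls; cat > h.py <<'E'
from workcell import *
import numpy as np, cv2
from scipy.spatial.transform import Rotation as R
def snap(name,fn,crop=None,scale=1):
    im=cv2.cvtColor(read_camera(name),cv2.COLOR_RGB2BGR)
    cv2.imwrite(f'pics/{name}_{fn}_raw.png',im)
    if crop: im=im[crop[1]:crop[3],crop[0]:crop[2]]
    if scale!=1: im=cv2.resize(im,None,fx=scale,fy=scale,interpolation=cv2.INTER_CUBIC)
    cv2.imwrite(f'pics/{fn}.png',im)
def tool():
    s=sense(); T=np.eye(4); q=s['tcp_rot']
    T[:3,:3]=R.from_quat([q[1],q[2],q[3],q[0]]).as_matrix(); T[:3,3]=s['tool_pos']; return T
def px2w(name,u,v,z,T=None):
    c=get_calibration(name); K=np.array(c['intrinsics'])
    if name=='wrist': W=(tool() if T is None else T)@np.array(c['tool_from_camera'])
    else: W=np.linalg.inv(np.array(c['camera_from_world']))
    d=W[:3,:3]@np.linalg.solve(K,[u,v,1]); o=W[:3,3]
    return (o+d*(z-o[2])/d[2])
def w2px(name,p):
    c=get_calibration(name); K=np.array(c['intrinsics'])
    C=np.linalg.inv(tool()@np.array(c['tool_from_camera'])) if name=='wrist' else np.array(c['camera_from_world'])
    q=K@(C[:3,:3]@np.array(p)+C[:3,3]); return q[:2]/q[2]
E
python3 - <<'E'
from h import *
np.set_printoptions(precision=3,suppress=True)
print(sense())
snap('top','t0',scale=1.5);snap('scene','s0',scale=1.5)
for n in ('top','scene','wrist'):print(get_calibration(n))
print(tool())
E
```

```text
pics
{'clock': 0.0, 'qpos': array([-1.444,  0.221,  1.528,  0.   ,  1.395, -0.126]), 'joint_velocities': array([ 0.001,  0.   ,  0.   , -0.002,  0.   , -0.   ]), 'joint_efforts': array([  0.001, -49.462, -38.737,   0.07 ,   0.057,  -0.   ]), 'tool_pos': array([ 0.156, -0.605,  0.221]), 'tcp_rot': array([-0.001,  0.992,  0.126,  0.   ]), 'contact_force': array([-0.396,  0.814,  0.251]), 'torque': array([0.011, 0.017, 0.037]), 'finger_force': 0.0, 'opening': 0.08713654954843746}
{'intrinsics': array([[498.858,   0.   , 255.672],
       [  0.   , 498.858, 186.598],
       [  0.   ,   0.   ,   1.   ]]), 'camera_from_world': array([[ 0.158, -0.987,  0.004, -0.07 ],
       [-0.962, -0.155, -0.227,  0.505],
       [ 0.224,  0.032, -0.974,  0.934],
       [ 0.   ,  0.   ,  0.   ,  1.   ]])}
{'intrinsics': array([[440.139,   0.   , 256.386],
       [  0.   , 440.139, 191.796],
       [  0.   ,   0.   ,   1.   ]]), 'camera_from_world': array([[-0.72 ,  0.694, -0.018,  0.362],
       [ 0.406,  0.4  , -0.821, -0.156],
       [-0.563, -0.599, -0.57 ,  1.361],
       [ 0.   ,  0.   ,  0.   ,  1.   ]])}
{'intrinsics': array([[335.476,   0.   , 259.865],
       [  0.   , 335.476, 185.333],
       [  0.   ,   0.   ,   1.   ]]), 'tool_from_camera': array([[-0.001, -0.969, -0.246,  0.066],
       [ 1.   , -0.001, -0.   , -0.001],
       [ 0.   , -0.246,  0.969, -0.162],
       [ 0.   ,  0.   ,  0.   ,  1.   ]])}
[[ 0.968  0.25  -0.     0.156]
 [ 0.25  -0.968  0.002 -0.605]
 [ 0.    -0.002 -1.     0.221]
 [ 0.     0.     0.     1.   ]]
```

View pics/t0.png

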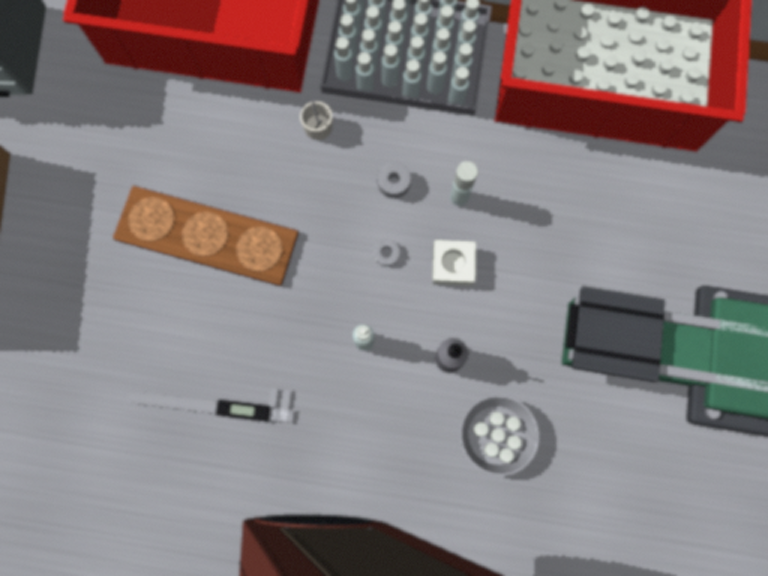

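View pics/s0.png

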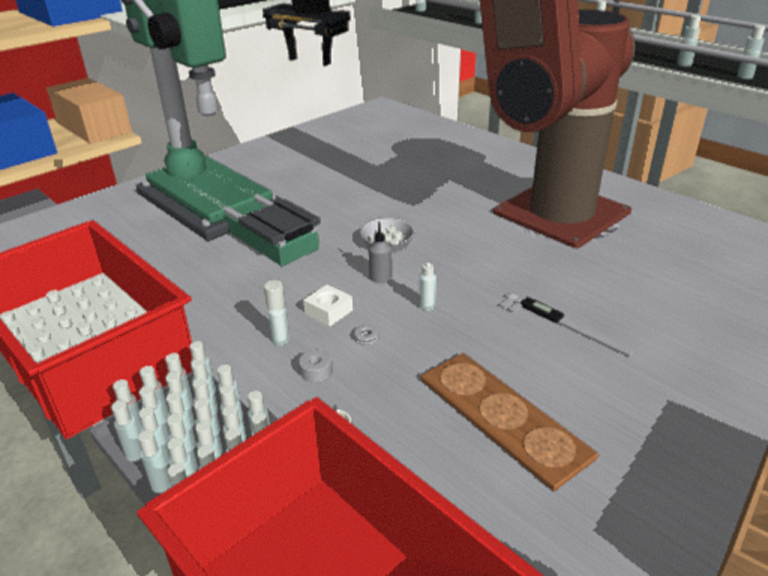

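The top view (at 1.5×) shows:
- nest at (455,262)
- open bottle at (363,335)
- master cap at (467,172)
- go ring at (394,180) and no-go ring at (389,252)
- oiler at (452,354)
- pads at (151,218), (205,233) and (259,248)
- shuttle plate at about (620,335)

The scene view agrees. Next I'll enlarge the crops.

```bash
python3 - <<'E'
from h import *
im=cv2.imread('pics/top_t0_raw.png')
a=cv2.resize(im[180:265,365:475],None,fx=7,fy=7,interpolation=cv2.INTER_CUBIC)
cv2.imwrite('pics/c1.png',a)
a=cv2.resize(im[95:250,225:335],None,fx=3.8,fy=3.8,interpolation=cv2.INTER_CUBIC)
cv2.imwrite('pics/c2.png',a)
np.set_printoptions(precision=3,suppress=True)
for n,u,v,z in [('plate',620,335,.064),('nest',455,262,.028),('bottle',363,333,.08),('mastertop',467,172,.106),('go',395,180,.024),('nogo',389,252,.012),('oil',455,350,.1),('padL',151,218,.014),('padM',205,233,.014),('padR',259,248,.014)]:
    print(n,px2w('top',u/1.5-.17,v/1.5-.17,z))
E
```

```text
plate [ 0.485 -0.304  0.064]
nest [ 0.558 -0.081  0.028]
bottle [0.433 0.025 0.08 ]
mastertop [ 0.659 -0.075  0.106]
go [0.664 0.019 0.024]
nogo [0.562 0.011 0.012]
oil [ 0.427 -0.092  0.1  ]
padL [0.557 0.351 0.014]
padM [0.548 0.271 0.014]
padR [0.538 0.192 0.014]
```

View pics/c1.png

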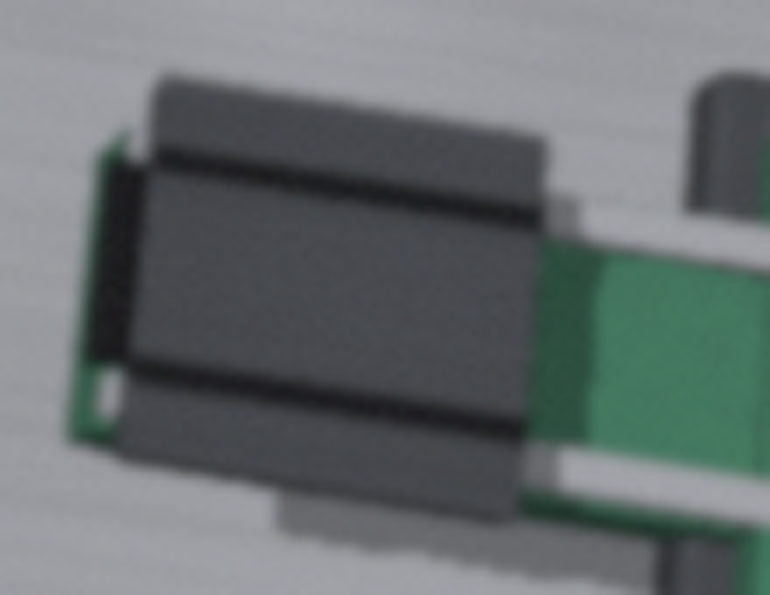

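View pics/c2.png

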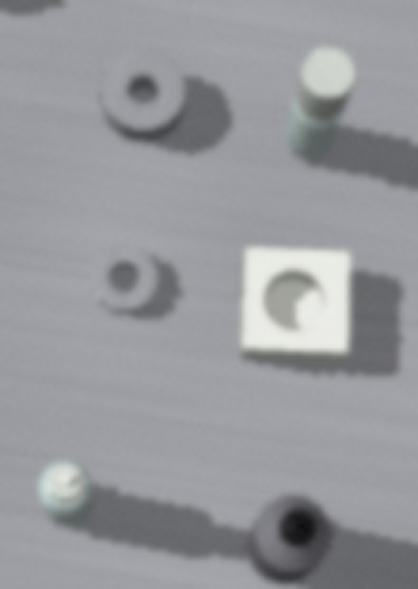

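Plate corners in the 7× crop are (158,78), (545,138), (515,520) and (118,458). In the 3.8× crop I read:
- nest top corners at (246,248), (351,250), (348,352) and (241,348)
- go ring at (143,88) and no-go ring at (125,277)
- master cap at (327,72)
- bottle at about (63,486)

```bash
cat >> h.py <<'E'
def yaw(): 
    T=tool(); return np.degrees(np.arctan2(T[1,0],T[0,0]))
def go(p,yw=None):
    """remaining shift in current tool axes (units 0.1 m) and turn about tool z (units of 90 deg)"""
    T=tool(); d=T[:3,:3].T@(np.array(p)-T[:3,3])*10
    r=0 if yw is None else ((yaw()-yw+180)%360-180)/90
    print('shift',np.round(d,3),'rotz',round(r,3), 'tilt',np.round(T[:3,2],4)); return d,r
E
python3 - <<'E'
from h import *
np.set_printoptions(precision=4,suppress=True)
def q(c,s,o,z): return np.array([px2w('top',o[0]+(u+.5)/s-.5,o[1]+(v+.5)/s-.5,z) for u,v in c])
P=q([(158,78),(545,138),(515,520),(118,458)],7,(365,180),.064)
N=q([(246,248),(351,250),(348,352),(241,348)],3.8,(225,95),.028)
for A in (P,N):
    e=np.roll(A,-1,0)-A
    print(A[:,:2].mean(0),np.linalg.norm(e,axis=1),np.degrees(np.arctan2(e[:,1],e[:,0])))
for n,u,v,z in [('go',143,88,.024),('nogo',125,277,.012),('master',327,72,.106),('bottle',63,486,.08)]:
    print(n,q([(u,v)],3.8,(225,95),z)[0])
print('cup',px2w('top',316/1.5,118/1.5,.05))
go([.25,-.36,.25],0)
E
```

```text
[ 0.4877 -0.3016] [0.1092 0.1083 0.1093 0.1085] [-89.9547 179.9019  90.1833  -0.1319]
[ 0.5602 -0.0796] [0.0574 0.0573 0.0578 0.0562] [ -81.9708 -174.1132   96.9525    5.4735]
go [0.6685 0.0217 0.024 ]
nogo [0.562  0.0148 0.012 ]
master [ 0.6611 -0.074   0.106 ]
bottle [0.4311 0.026  0.08  ]
cup [0.7278 0.1416 0.05  ]
shift [ 1.52  -2.134 -0.281] rotz 0.161 tilt [-0.0003  0.0019 -1.    ]
```

Emit:
jog_arm:
  grip: [1, 1, 1, 1]
  translation:
    - [0.76, -1, -0.3]
    - [0.76, -1, -0.3]
    - [0.76, -1, -0.3]
    - [0.76, -1, -0.3]
  rot:
    - [0, 0, 0.161]
    - [0, 0, 0.161]
    - [0, 0, 0.161]
    - [0, 0, 0.161]

```text
clock: 0.5
tool_pos: [0.2065, -0.487, 0.2535]
tcp_rot: [0.0, 1.0, 0.001, 0.0]
contact_force: [0.5, 0.4, -0.9]
opening: 0.0873
finger_force: 0.0
```

Emit:
jog_arm:
  grip: [1, 1, 1]
  translation:
    - [0.3, -1, 0]
    - [0.3, -1, 0]
    - [0.3, -1, 0]
  rot:
    - [0, 0, 0]
    - [0, 0, 0]
    - [0, 0, 0]

```text
clock: 0.8
tool_pos: [0.2356, -0.3855, 0.2514]
tcp_rot: [-0.002, 1.0, 0.001, -0.0]
contact_force: [-0.5, 0.0, -0.1]
opening: 0.0871
finger_force: 0.0
```

Emit:
jog_arm:
  grip: [1, 1, 1]
  translation:
    - [0.5, -1, 0]
    - [0.5, -1, 0]
    - [0.5, -1, 0]
  rot:
    - [0, 0, 0]
    - [0, 0, 0]
    - [0, 0, 0]

```text
clock: 1.1
tool_pos: [0.286, -0.287, 0.2523]
tcp_rot: [-0.0, 1.0, 0.001, 0.0]
contact_force: [-0.3, -0.5, 0.5]
opening: 0.0872
finger_force: 0.0
```

Emit:
jog_arm:
  grip: [1, 1, 1]
  translation:
    - [0.9, -1, 0]
    - [0.9, -1, 0]
    - [0.9, -1, 0]
  rot:
    - [0, 0, 0]
    - [0, 0, 0]
    - [0, 0, 0]

```text
clock: 1.4
tool_pos: [0.3764, -0.1886, 0.2527]
tcp_rot: [0.0, 1.0, 0.0, 0.0]
contact_force: [-0.7, -1.3, 0.5]
opening: 0.0868
finger_force: 0.0
```

Emit:
jog_arm:
  grip: [1, 1, 1]
  translation:
    - [0.9, -1, 0]
    - [0.9, -1, 0]
    - [0.9, -1, 0]
  rot:
    - [0, 0, 0]
    - [0, 0, 0]
    - [0, 0, 0]

```text
clock: 1.7
tool_pos: [0.467, -0.0882, 0.2524]
tcp_rot: [0.0, 1.0, 0.0, 0.0]
contact_force: [0.3, -0.6, 0.1]
opening: 0.0867
finger_force: 0.0
```

Emit:
jog_arm:
  grip: [1, 1, 1, 1, 1]
  translation:
    - [0.75, -0.3, 0]
    - [0.75, -0.3, 0]
    - [0.75, -0.3, 0]
    - [0.75, -0.3, 0]
    - [0.75, -0.3, 0]
  rot:
    - [0, 0, 0]
    - [0, 0, 0]
    - [0, 0, 0]
    - [0, 0, 0]
    - [0, 0, 0]

```text
clock: 2.2
tool_pos: [0.5395, -0.0604, 0.2521]
tcp_rot: [0.0, 1.0, -0.0, -0.001]
contact_force: [0.4, -0.2, 0.2]
opening: 0.087
finger_force: 0.0
```

```bash
python3 - <<'E'
from h import *
np.set_printoptions(precision=4,suppress=True)
np.save('T1.npy',tool()); print(tool()[:3,3],yaw(),sense()['clock'])
snap('wrist','w1',scale=1.5)
E
```

```text
[ 0.5395 -0.0604  0.2521] -0.0502605865398227 2.2
```

View pics/w1.png

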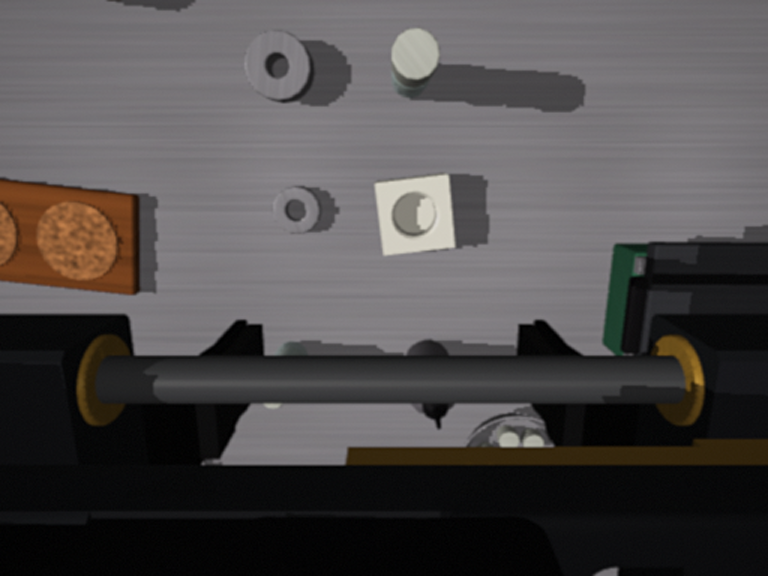

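Wrist view (1.5×) readings:
- nest top corners at (376,183), (450,174), (456,247) and (384,256)
- go ring bore at (278,65) and no-go bore at (296,209)
- master cap at (415,53)
- right pad at (77,240)

The lower half is hidden by the gripper.

```bash
python3 - <<'E'
from h import *
np.set_printoptions(precision=4,suppress=True)
T=np.load('T1.npy')
f=lambda u,v,z: px2w('wrist',(u+.5)/1.5-.5,(v+.5)/1.5-.5,z,T)
A=np.array([f(u,v,.028) for u,v in [(376,183),(450,174),(456,247),(384,256)]])
e=np.roll(A,-1,0)-A
print(A.mean(0),np.linalg.norm(e,axis=1),np.degrees(np.arctan2(e[:,1],e[:,0])))
for n,u,v,z in [('go',278,65,.024),('nogo',296,209,.012),('master',415,53,.106),('padR',77,240,.014)]: print(n,f(u,v,z))
E
```

```text
[ 0.5564 -0.0798  0.028 ] [0.056  0.0561 0.0565 0.0565] [ -83.2753 -173.6336   97.165     5.8657]
go [0.6647 0.0211 0.024 ]
nogo [0.5598 0.0153 0.012 ]
master [ 0.6584 -0.0738  0.106 ]
padR [0.5355 0.1921 0.014 ]
```

Emit:
jog_arm:
  grip: [1, 1, 1, 1]
  translation:
    - [0.185, 0.196, 1]
    - [0.185, 0.196, 1]
    - [0.185, 0.196, 1]
    - [0.185, 0.196, 1]
  rot:
    - [0, 0, -0.072]
    - [0, 0, -0.072]
    - [0, 0, -0.072]
    - [0, 0, -0.072]

```text
clock: 2.65
tool_pos: [0.5571, -0.0794, 0.152]
tcp_rot: [-0.0, 0.998, 0.056, -0.001]
contact_force: [0.4, -0.3, 0.2]
opening: 0.0871
finger_force: 0.0
```

Emit:
jog_arm:
  grip: [1, 1, 1, 1]
  translation:
    - [0, 0, 0.5]
    - [0, 0, 0.9]
    - [0, 0, 0.9]
    - [0, 0, 0.9]
  rot:
    - [0, 0, 0]
    - [0, 0, 0]
    - [0, 0, 0]
    - [0, 0, 0]

```text
clock: 3.05
tool_pos: [0.5596, -0.0792, 0.0653]
tcp_rot: [0.0, 0.998, 0.056, 0.001]
contact_force: [1.3, -0.1, 1.3]
opening: 0.087
finger_force: 0.0
```

```bash
python3 - <<'E'
from h import *
print(tool()[:3,3]);go([.558,-.080,.006],6.5)
E
```

```text
[ 0.5596474  -0.07920719  0.06529084]
shift [-0.019  0.006  0.593] rotz -0.0 tilt [ 2.3e-03 -6.0e-04 -1.0e+00]
```

Emit:
jog_arm:
  grip: [1, 1, 1, 1, 1]
  translation:
    - [0, 0, 0.25]
    - [0, 0, 0.45]
    - [0, 0, 0.56]
    - [0, 0, 0.56]
    - [0, 0, 0.56]
  rot:
    - [0, 0, 0]
    - [0, 0, 0]
    - [0, 0, 0]
    - [0, 0, 0]
    - [0, 0, 0]

```text
clock: 3.55
tool_pos: [0.5601, -0.0794, 0.0088]
tcp_rot: [0.001, 0.998, 0.057, 0.001]
contact_force: [0.3, 0.4, -0.4]
opening: 0.0872
finger_force: 0.0
```

Emit:
jog_arm:
  grip: [0, 0, 0, 0, 0, 0, 0, 0]
  translation:
    - [0, 0, 0]
    - [0, 0, 0]
    - [0, 0, 0]
    - [0, 0, 0]
    - [0, 0, 0]
    - [0, 0, 0]
    - [0, 0, 0]
    - [0, 0, 0]
  rot:
    - [0, 0, 0]
    - [0, 0, 0]
    - [0, 0, 0]
    - [0, 0, 0]
    - [0, 0, 0]
    - [0, 0, 0]
    - [0, 0, 0]
    - [0, 0, 0]
  squeeze: 15

```text
clock: 4.35
tool_pos: [0.5584, -0.079, 0.0066]
tcp_rot: [0.0, 0.998, 0.056, -0.0]
contact_force: [-0.7, -0.6, 1.5]
opening: 0.0562
finger_force: 15.0
```

Emit:
jog_arm:
  grip: [0, 0, 0, 0]
  translation:
    - [0, 0, -0.2]
    - [0, 0, -0.6]
    - [0, 0, -1]
    - [0, 0, -1]
  rot:
    - [0, 0, 0]
    - [0, 0, 0]
    - [0, 0, 0]
    - [0, 0, 0]

```text
clock: 4.75
tool_pos: [0.5628, -0.08, 0.1128]
tcp_rot: [0.002, 0.998, 0.057, 0.005]
contact_force: [1.0, 0.1, -0.6]
opening: 0.0558
finger_force: 15.0
```

Emit:
jog_arm:
  grip: [0, 0, 0, 0]
  translation:
    - [-0.587, 0.738, -1]
    - [-0.587, 0.738, -1]
    - [-0.587, 0.738, -1]
    - [-0.587, 0.738, -1]
  rot:
    - [0, 0, 0.072]
    - [0, 0, 0.072]
    - [0, 0, 0.072]
    - [0, 0, 0.072]

```text
clock: 5.15
tool_pos: [0.5094, -0.1622, 0.2105]
tcp_rot: [0.002, 1.0, -0.002, 0.003]
contact_force: [1.4, -0.3, -0.8]
opening: 0.056
finger_force: 15.0
```

Emit:
jog_arm:
  grip: [0, 0, 0, 0, 0, 0]
  translation:
    - [-0.68, 0.8, 0]
    - [-0.68, 0.8, 0]
    - [-0.68, 0.8, 0]
    - [-0.68, 0.8, 0]
    - [-0.68, 0.8, 0]
    - [-0.68, 0.8, 0]
  rot:
    - [0, 0, 0]
    - [0, 0, 0]
    - [0, 0, 0]
    - [0, 0, 0]
    - [0, 0, 0]
    - [0, 0, 0]

```text
clock: 5.75
tool_pos: [0.4411, -0.2376, 0.2059]
tcp_rot: [-0.001, 1.0, 0.001, -0.0]
contact_force: [-0.5, 0.5, -0.6]
opening: 0.056
finger_force: 15.0
```

```bash
python3 - <<'E'
from h import *
np.set_printoptions(precision=4,suppress=True)
np.save('T2.npy',tool()); print(tool()[:3,3],yaw(),sense()['clock'],sense()['opening'])
snap('wrist','w2',crop=(80,0,512,260),scale=1.8)
E
```

```text
[ 0.4411 -0.2376  0.2059] 0.09071540121531611 5.75 0.056048295635924505
```

View pics/w2.png

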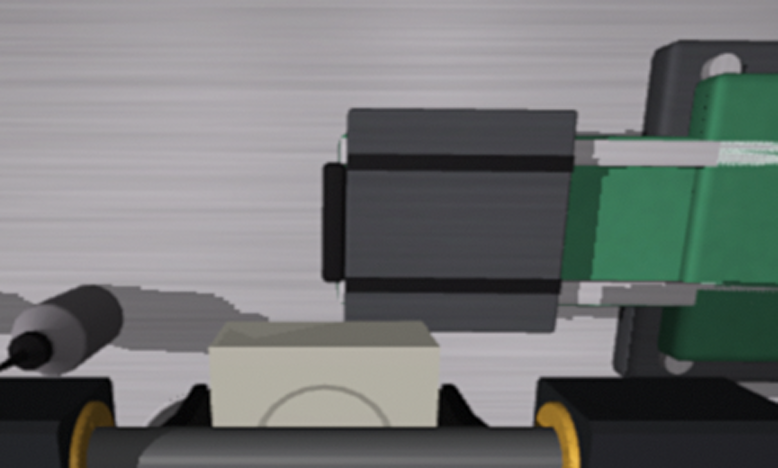

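Plate corners (1.8×, column offset 80) are (347,109), (577,111) and (555,332). The left edge runs to about (344,318). The held nest's far top edge goes from (211,347) to (439,347).

```bash
python3 - <<'E'
from h import *
np.set_printoptions(precision=4,suppress=True)
T=np.load('T2.npy')
f=lambda u,v,z: px2w('wrist',80+(u+.5)/1.8-.5,(v+.5)/1.8-.5,z,T)
A=np.array([f(u,v,.064) for u,v in [(347,109),(577,111),(555,332),(344,318)]])
print(A); print('diag centre',(A[0]+A[2])/2)
e=A[1]-A[0];print(np.degrees(np.arctan2(e[0],-e[1])),np.linalg.norm(e)); e=A[1]-A[2];print(np.degrees(np.arctan2(e[1],e[0])),np.linalg.norm(e))
N=np.array([f(u,v,.2273) for u,v in [(211,347),(439,347)]]);print('nest far edge',N,N.mean(0)-[.028,0,0],'tcp',T[:3,3])
E
```

```text
[[ 0.5395 -0.2472  0.064 ]
 [ 0.5387 -0.3562  0.064 ]
 [ 0.4308 -0.356   0.064 ]
 [ 0.4381 -0.2467  0.064 ]]
diag centre [ 0.4851 -0.3016  0.064 ]
-0.43023925829856335 0.10899397530897799
-0.09333420933305306 0.10795826445360476
nest far edge [[ 0.4678 -0.2093  0.2273]
 [ 0.4679 -0.2642  0.2273]] [ 0.4398 -0.2368  0.2273] tcp [ 0.4411 -0.2376  0.2059]
```

Emit:
jog_arm:
  grip: [0, 0, 0, 0, 0]
  translation:
    - [0.456, 0.644, 0.5]
    - [0.456, 0.644, 1]
    - [0.456, 0.644, 1]
    - [0.456, 0.644, 1]
    - [0.456, 0.644, 1]
  rot:
    - [0, 0, 0]
    - [0, 0, 0]
    - [0, 0, 0]
    - [0, 0, 0]
    - [0, 0, 0]

```text
clock: 6.3
tool_pos: [0.4861, -0.3021, 0.1061]
tcp_rot: [-0.001, 1.0, 0.0, -0.001]
contact_force: [-0.3, 0.3, -1.2]
opening: 0.0558
finger_force: 15.0
```

Emit:
jog_arm:
  grip: [0, 0, 0, 0, 0]
  translation:
    - [0, 0, 0.15]
    - [0, 0, 0.22]
    - [0, 0, 0.25]
    - [0, 0, 0.25]
    - [0, 0, 0.25]
  rot:
    - [0, 0, 0]
    - [0, 0, 0]
    - [0, 0, 0]
    - [0, 0, 0]
    - [0, 0, 0]

```text
clock: 6.8
tool_pos: [0.4862, -0.3034, 0.0821]
tcp_rot: [0.0, 1.0, -0.0, 0.0]
contact_force: [0.3, -0.2, -1.1]
opening: 0.0558
finger_force: 15.0
```

```bash
python3 - <<'E'
from h import *
print(tool()[:3,3],sense()['contact_force'],yaw());go([.4867,-.302,.0706],0)
E
```

```text
[ 0.48620318 -0.30339431  0.08208764] [ 0.25433334 -0.15484602 -1.09660191] -0.004751418156721323
shift [ 0.005 -0.014  0.115] rotz -0.0 tilt [ 6.e-04 -5.e-04 -1.e+00]
```

Emit:
jog_arm:
  grip: [0, 0, 0, 0, 0]
  translation:
    - [0, -0.01, 0.05]
    - [0, -0.01, 0.08]
    - [0, -0.01, 0.1]
    - [0, -0.01, 0.115]
    - [0, -0.01, 0.115]
  rot:
    - [0, 0, 0]
    - [0, 0, 0]
    - [0, 0, 0]
    - [0, 0, 0]
    - [0, 0, 0]

```text
clock: 7.3
tool_pos: [0.4859, -0.3022, 0.0706]
tcp_rot: [-0.0, 1.0, -0.0, -0.0]
contact_force: [-3.0, 1.2, 3.9]
opening: 0.0562
finger_force: 15.0
```

Emit:
jog_arm:
  grip: [0.8, 0.8, 0.8, 0.8, 0.8]
  translation:
    - [0, 0, 0]
    - [0, 0, 0]
    - [0, 0, 0]
    - [0, 0, 0]
    - [0, 0, 0]
  rot:
    - [0, 0, 0]
    - [0, 0, 0]
    - [0, 0, 0]
    - [0, 0, 0]
    - [0, 0, 0]

```text
clock: 7.8
tool_pos: [0.486, -0.3023, 0.0699]
tcp_rot: [-0.0, 1.0, -0.0, -0.0]
contact_force: [0.1, 0.6, 0.3]
opening: 0.0773
finger_force: 0.0
```

Emit:
jog_arm:
  grip: [0.8, 0.8, 0.8, 0.8]
  translation:
    - [0, 0, -0.2]
    - [0, 0, -0.6]
    - [0, 0, -1]
    - [0, 0, -1]
  rot:
    - [0, 0, 0]
    - [0, 0, 0]
    - [0, 0, 0]
    - [0, 0, 0]

```text
clock: 8.2
tool_pos: [0.4893, -0.305, 0.1771]
tcp_rot: [0.004, 1.0, -0.0, 0.005]
contact_force: [0.9, -0.4, 0.3]
opening: 0.0782
finger_force: 0.0
```

Emit:
jog_arm:
  grip: [0.8, 0.8, 0.8, 0.8, 0.8]
  translation:
    - [-0.7, -0.7, -0.8]
    - [-0.7, -0.7, -0.8]
    - [-0.7, -0.7, -0.8]
    - [-0.7, -0.7, -0.8]
    - [-0.7, -0.7, -0.8]
  rot:
    - [0, 0, 0]
    - [0, 0, 0]
    - [0, 0, 0]
    - [0, 0, 0]
    - [0, 0, 0]

```text
clock: 8.7
tool_pos: [0.4163, -0.2325, 0.25]
tcp_rot: [0.001, 1.0, 0.0, 0.001]
contact_force: [0.1, 0.8, -0.6]
opening: 0.0782
finger_force: 0.0
```

```bash
python3 - <<'E'
from h import *
np.set_printoptions(precision=4,suppress=True)
np.save('T3.npy',tool()); print(tool()[:3,3],yaw(),sense()['clock'],sense()['opening'])
snap('wrist','w3',crop=(80,0,480,260),scale=2)
E
```

```text
[ 0.4163 -0.2325  0.25  ] 0.005133677629592734 8.7 0.07817845646209974
```

View pics/w3.png

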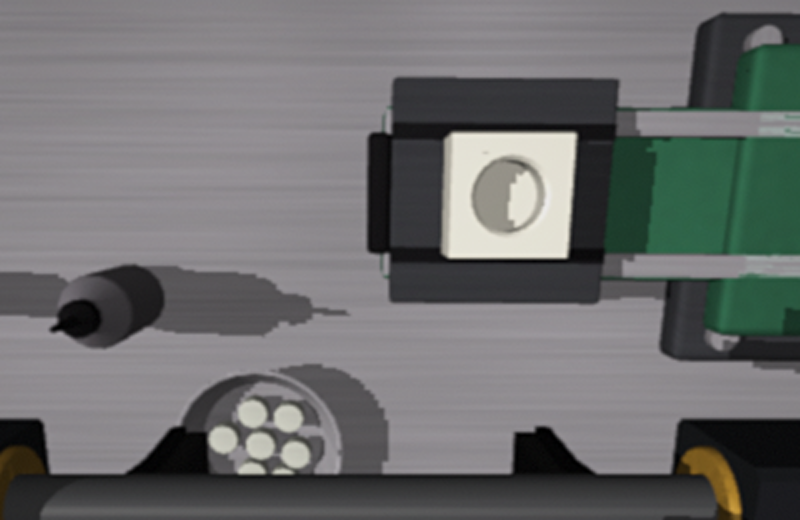

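The nest sits square on the plate. Its top corners (2×, column offset 80) are (452,132), (577,132), (570,259) and (447,259). The plate corners are (395,78), (618,81), (600,303) and (391,301).

```bash
python3 - <<'E'
from h import *
np.set_printoptions(precision=4,suppress=True)
T=np.load('T3.npy')
f=lambda u,v,z: px2w('wrist',80+(u+.5)/2-.5,(v+.5)/2-.5,z,T)
for z,c in ((.064,[(395,78),(618,81),(600,303),(391,301)]),(.092,[(452,132),(577,132),(570,259),(447,259)])):
    A=np.array([f(u,v,z) for u,v in c]); e=np.roll(A,-1,0)-A
    print(A.mean(0),np.linalg.norm(e,axis=1),np.degrees(np.arctan2(e[:,1],e[:,0])))
print('bore',f(508,195,.092))
E
```

```text
[ 0.4848 -0.3023  0.064 ] [0.1075 0.1076 0.109  0.1079] [ -90.745  -179.6492   89.3988   -0.4203]
[ 0.4837 -0.3015  0.092 ] [0.0564 0.0567 0.058  0.0567] [ -90.034  -178.8475   89.9538   -0.5066]
bore [ 0.4846 -0.2998  0.092 ]
```

Emit:
jog_arm:
  grip: [0.8, 0.8, 0.8, 0.8, 0.8, 0.8, 0.8, 0.8, 0.8, 0.8, 0.8, 0.8]
  translation:
    - [0.17, -1, 0]
    - [0.17, -1, 0]
    - [0.17, -1, 0]
    - [0.17, -1, 0]
    - [0.17, -1, 0]
    - [0.17, -1, 0]
    - [0.17, -1, 0]
    - [0.17, -1, 0]
    - [0.17, -1, 0]
    - [0.17, -1, 0]
    - [0.17, -1, 0]
    - [0.17, -1, 0]
  rot:
    - [0, 0, -1]
    - [0, 0, -1]
    - [0, 0, -1]
    - [0, 0, -1]
    - [0, 0, -1]
    - [0, 0, -1]
    - [0, 0, -1]
    - [0, 0, -1]
    - [0, 0, -1]
    - [0, 0, -1]
    - [0, 0, -1]
    - [0, 0, -1]

```text
clock: 9.95
tool_pos: [0.4329, -0.1325, 0.2483]
tcp_rot: [-0.001, 0.707, 0.707, -0.0]
contact_force: [0.8, 0.0, -0.7]
opening: 0.0781
finger_force: 0.0
```

Emit:
jog_arm:
  grip: [0.8, 0.8, 0.8, 0.8]
  translation:
    - [0.85, 0, 0]
    - [0.85, 0, 0]
    - [0.85, 0, 0]
    - [0.85, 0, 0]
  rot:
    - [0, 0, 0]
    - [0, 0, 0]
    - [0, 0, 0]
    - [0, 0, 0]

```text
clock: 10.35
tool_pos: [0.4331, -0.047, 0.2493]
tcp_rot: [-0.0, 0.707, 0.707, -0.0]
contact_force: [0.4, 0.4, -0.0]
opening: 0.0784
finger_force: 0.0
```

```bash
python3 - <<'E'
from h import *
np.set_printoptions(precision=4,suppress=True)
np.save('T4.npy',tool()); print(tool()[:3,3],yaw(),sense()['clock'],sense()['opening'])
snap('wrist','w4',scale=1.5)
E
```

```text
[ 0.4331 -0.047   0.2493] 90.01560619344905 10.35 0.07837822940510304
```

View pics/w4.png

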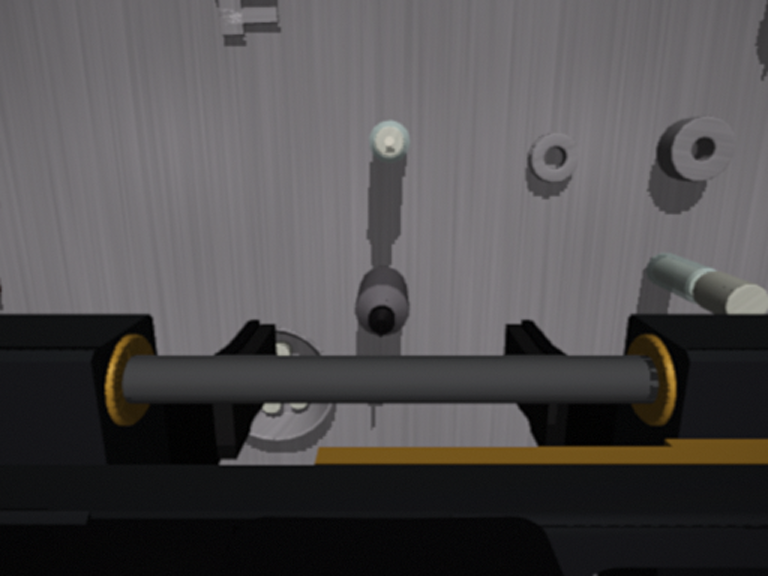

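The bottle's ferrule centre is at about (389,140) and its glass centre at (389,139). The no-go bore is at (556,156) and the go bore at (704,148).

```bash
python3 - <<'E'
from h import *
np.set_printoptions(precision=4,suppress=True)
T=np.load('T4.npy')
f=lambda u,v,z: px2w('wrist',(u+.5)/1.5-.5,(v+.5)/1.5-.5,z,T)
for n,u,v,z in [('go',704,148,.024),('nogo',556,156,.012),('ferr',389,140,.08),('glass',389,139,.06)]: print(n,f(u,v,z))
go([.4325,.025,.12],90)
E
```

```text
go [0.6646 0.0226 0.024 ]
nogo [0.559  0.0168 0.012 ]
ferr [0.4308 0.0273 0.08  ]
glass [0.4307 0.0284 0.06  ]
shift [ 0.727 -0.006  1.294] rotz -0.0 tilt [-0.001  -0.0003 -1.    ]
```

Emit:
jog_arm:
  grip: [0.8, 0.8, 0.8, 0.8, 0.8]
  translation:
    - [0.738, -0.026, 0.9]
    - [0.738, -0.026, 0.9]
    - [0.738, -0.026, 0.9]
    - [0.738, -0.026, 0.9]
    - [0.738, -0.026, 0.9]
  rot:
    - [0, 0, 0]
    - [0, 0, 0]
    - [0, 0, 0]
    - [0, 0, 0]
    - [0, 0, 0]

```text
clock: 10.9
tool_pos: [0.4314, 0.0254, 0.1612]
tcp_rot: [0.001, 0.707, 0.707, 0.0]
contact_force: [-0.0, 0.1, 0.5]
opening: 0.0783
finger_force: 0.0
```

Emit:
jog_arm:
  grip: [0.8, 0.8, 0.8, 0.8, 0.8]
  translation:
    - [0, 0, 0.4]
    - [0, 0, 0.8]
    - [0, 0, 1]
    - [0, 0, 1]
    - [0, 0, 1]
  rot:
    - [0, 0, 0]
    - [0, 0, 0]
    - [0, 0, 0]
    - [0, 0, 0]
    - [0, 0, 0]

```text
clock: 11.4
tool_pos: [0.4323, 0.0254, 0.0619]
tcp_rot: [0.001, 0.708, 0.707, 0.001]
contact_force: [0.7, -0.3, 0.4]
opening: 0.0783
finger_force: 0.0
```

```bash
python3 - <<'E'
from h import *
print(tool()[:3,3]);go([.4305,.0268,.027],90)
E
```

```text
[0.43228127 0.02536073 0.06193573]
shift [ 0.015 -0.019  0.349] rotz -0.001 tilt [ 2.6e-03 -6.0e-04 -1.0e+00]
```

Emit:
jog_arm:
  grip: [0.8, 0.8, 0.8, 0.8, 0.8]
  translation:
    - [0.01, -0.012, 0.2]
    - [0.01, -0.012, 0.3]
    - [0.01, -0.012, 0.345]
    - [0.01, -0.012, 0.345]
    - [0.01, -0.012, 0.345]
  rot:
    - [0, 0, 0]
    - [0, 0, 0]
    - [0, 0, 0]
    - [0, 0, 0]
    - [0, 0, 0]

```text
clock: 11.9
tool_pos: [0.43, 0.0274, 0.0264]
tcp_rot: [0.0, 0.707, 0.707, 0.0]
contact_force: [-0.2, 0.5, 0.7]
opening: 0.0781
finger_force: 0.0
```

Emit:
jog_arm:
  grip: [-0.2, -0.2, -0.2, -0.2, -0.2, -0.2, -0.5, -0.5, -0.5, -0.5, -0.5, -0.5]
  translation:
    - [0, 0, 0]
    - [0, 0, 0]
    - [0, 0, 0]
    - [0, 0, 0]
    - [0, 0, 0]
    - [0, 0, 0]
    - [0, 0, 0]
    - [0, 0, 0]
    - [0, 0, 0]
    - [0, 0, 0]
    - [0, 0, 0]
    - [0, 0, 0]
  rot:
    - [0, 0, 0]
    - [0, 0, 0]
    - [0, 0, 0]
    - [0, 0, 0]
    - [0, 0, 0]
    - [0, 0, 0]
    - [0, 0, 0]
    - [0, 0, 0]
    - [0, 0, 0]
    - [0, 0, 0]
    - [0, 0, 0]
    - [0, 0, 0]
  squeeze: 15

```text
clock: 13.1
tool_pos: [0.4294, 0.0275, 0.0256]
tcp_rot: [0.0, 0.707, 0.707, 0.0]
contact_force: [0.0, 0.4, 0.8]
opening: 0.0276
finger_force: 14.9
```

Emit:
jog_arm:
  grip: [-0.5, -0.5, -0.5, -0.5]
  translation:
    - [0, 0, -0.2]
    - [0, 0, -0.6]
    - [0, 0, -1]
    - [0, 0, -1]
  rot:
    - [0, 0, 0]
    - [0, 0, 0]
    - [0, 0, 0]
    - [0, 0, 0]

```text
clock: 13.5
tool_pos: [0.433, 0.0272, 0.1309]
tcp_rot: [0.004, 0.707, 0.707, 0.003]
contact_force: [1.5, 0.6, -0.9]
opening: 0.0275
finger_force: 14.9
```

Emit:
jog_arm:
  grip: [-0.5, -0.5, -0.5, -0.5]
  translation:
    - [0, 0, -0.4]
    - [0, 0, -0.8]
    - [0, 0, -0.8]
    - [0, 0, -0.8]
  rot:
    - [0, 0, 0]
    - [0, 0, 0]
    - [0, 0, 0]
    - [0, 0, 0]

```text
clock: 13.9
tool_pos: [0.4294, 0.0275, 0.2055]
tcp_rot: [0.0, 0.707, 0.707, 0.0]
contact_force: [-0.1, -0.1, -1.0]
opening: 0.028
finger_force: 14.9
```

Emit:
jog_arm:
  grip: [-0.5, -0.5, -0.5]
  translation:
    - [-0.4, 0.05, 0]
    - [-0.8, 0.15, 0]
    - [-1, 0.18, 0]
  rot:
    - [0, 0, 0]
    - [0, 0, 0]
    - [0, 0, 0]

```text
clock: 14.2
tool_pos: [0.4462, -0.0743, 0.203]
tcp_rot: [-0.001, 0.707, 0.707, -0.001]
contact_force: [0.0, -0.6, -0.3]
opening: 0.028
finger_force: 14.9
```

Emit:
jog_arm:
  grip: [-0.5, -0.5, -0.5]
  translation:
    - [-0.4, 0.05, 0]
    - [-0.8, 0.15, 0]
    - [-1, 0.18, 0]
  rot:
    - [0, 0, 0]
    - [0, 0, 0]
    - [0, 0, 0]

```text
clock: 14.5
tool_pos: [0.4642, -0.1746, 0.2027]
tcp_rot: [-0.002, 0.708, 0.706, -0.001]
contact_force: [-0.3, 0.5, -0.2]
opening: 0.0278
finger_force: 14.9
```

Emit:
jog_arm:
  grip: [-0.5, -0.5, -0.5, -0.5, -0.5]
  translation:
    - [-0.4, 0.05, 0]
    - [-0.8, 0.15, 0]
    - [-1, 0.18, 0]
    - [-1, 0.18, 0]
    - [-1, 0.18, 0]
  rot:
    - [0, 0, 0]
    - [0, 0, 0]
    - [0, 0, 0]
    - [0, 0, 0]
    - [0, 0, 0]

```text
clock: 15.0
tool_pos: [0.4819, -0.2716, 0.2028]
tcp_rot: [-0.003, 0.707, 0.707, -0.0]
contact_force: [0.3, 0.2, -1.0]
opening: 0.0277
finger_force: 14.9
```

```bash
python3 - <<'E'
from h import *
print(tool()[:3,3],sense()['opening']);go([.4842,-.302,.0998],90)
E
```

```text
[ 0.48189583 -0.27155949  0.2028108 ] 0.027674594609532078
shift [-0.308  0.027  1.029] rotz -0.001 tilt [-0.0037  0.0034 -1.    ]
```

Emit:
jog_arm:
  grip: [-0.5, -0.5, -0.5, -0.5, -0.5, -0.5]
  translation:
    - [-0.3, 0.022, 0.2]
    - [-0.3, 0.022, 0.5]
    - [-0.3, 0.022, 0.6]
    - [-0.3, 0.022, 0.6]
    - [-0.3, 0.022, 0.6]
    - [-0.3, 0.022, 0.6]
  rot:
    - [0, 0, 0]
    - [0, 0, 0]
    - [0, 0, 0]
    - [0, 0, 0]
    - [0, 0, 0]
    - [0, 0, 0]

```text
clock: 15.6
tool_pos: [0.4863, -0.3024, 0.1472]
tcp_rot: [0.001, 0.707, 0.707, 0.0]
contact_force: [-0.2, -0.4, -1.3]
opening: 0.0275
finger_force: 14.9
```

```bash
python3 - <<'E'
from h import *
np.save('T5.npy',tool());print(tool()[:3,3]);go([.4842,-.302,.0998],90)
snap('scene','s1',crop=(100,80,260,200),scale=5)
E
```

```text
[ 0.48631228 -0.30240307  0.14717478]
shift [ 0.005 -0.022  0.474] rotz 0.001 tilt [ 0.0019 -0.0014 -1.    ]
```

View pics/s1.png

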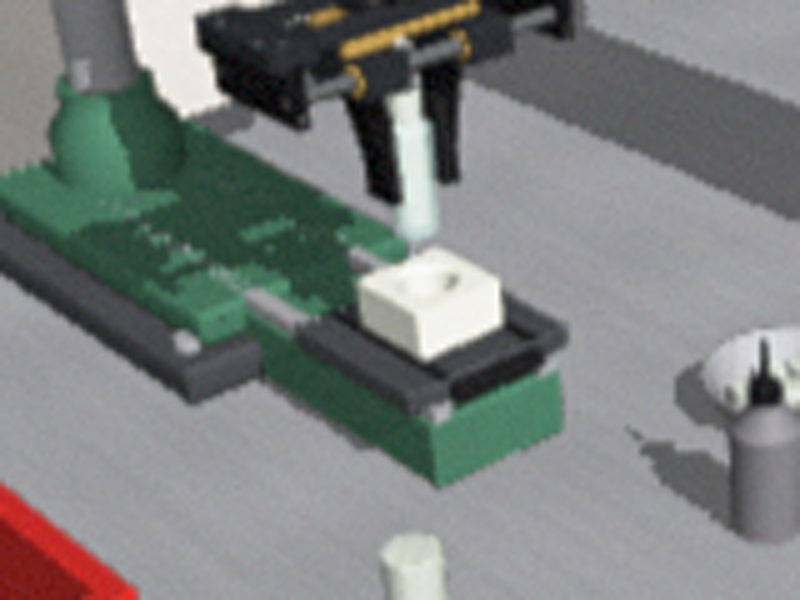

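The bottle hangs above the nest. Its axis goes from about (404,100) at the ferrule to (420,232) at the foot. I'll check this against the projection.

```bash
python3 - <<'E'
from h import *
np.set_printoptions(precision=1,suppress=True)
for p in ([.4842,-.302,.092],[.486,-.302,.1214],[.486,-.302,.1814],[.486,-.302,.2014]):
    print(p,(w2px('scene',p)-[100,80]+.5)*5-.5)
E
```

```text
[0.4842, -0.302, 0.092] [426.5 280. ]
[0.486, -0.302, 0.1214] [417.9 232.8]
[0.486, -0.302, 0.1814] [405.1 130. ]
[0.486, -0.302, 0.2014] [400.6  94.4]
```

Emit:
jog_arm:
  grip: [-0.5, -0.5, -0.5, -0.5, -0.5, -0.5]
  translation:
    - [0, -0.013, 0.1]
    - [0, -0.013, 0.2]
    - [0, -0.013, 0.25]
    - [0, -0.013, 0.3]
    - [0, -0.013, 0.34]
    - [0, -0.013, 0.34]
  rot:
    - [0, 0, 0]
    - [0, 0, 0]
    - [0, 0, 0]
    - [0, 0, 0]
    - [0, 0, 0]
    - [0, 0, 0]

```text
clock: 16.25
tool_pos: [0.4837, -0.3022, 0.1106]
tcp_rot: [-0.001, 0.707, 0.707, -0.0]
contact_force: [-0.9, 0.5, -0.4]
opening: 0.0276
finger_force: 14.9
```

Emit:
jog_arm:
  grip: [-0.5, -0.5, -0.5, -0.5]
  translation:
    - [0, 0, 0.03]
    - [0, 0, 0.06]
    - [0, 0, 0.08]
    - [0, 0, 0.08]
  rot:
    - [0, 0, 0]
    - [0, 0, 0]
    - [0, 0, 0]
    - [0, 0, 0]

```text
clock: 16.65
tool_pos: [0.4839, -0.3023, 0.1032]
tcp_rot: [-0.0, 0.707, 0.707, -0.0]
contact_force: [0.7, -0.7, -0.7]
opening: 0.0278
finger_force: 14.9
```

Inserted with no side force. I'll lower it the last 3.5 mm.

Emit:
jog_arm:
  grip: [-0.5, -0.5, -0.5, -0.5]
  translation:
    - [0, 0, 0.015]
    - [0, 0, 0.03]
    - [0, 0, 0.035]
    - [0, 0, 0.035]
  rot:
    - [0, 0, 0]
    - [0, 0, 0]
    - [0, 0, 0]
    - [0, 0, 0]

```text
clock: 17.05
tool_pos: [0.484, -0.3024, 0.0999]
tcp_rot: [-0.0, 0.707, 0.707, -0.0]
contact_force: [-0.6, -0.1, -1.1]
opening: 0.0276
finger_force: 14.9
```

Emit:
jog_arm:
  grip: [-0.5, -0.5, -0.5]
  translation:
    - [0, 0, 0.008]
    - [0, 0, 0.014]
    - [0, 0, 0.014]
  rot:
    - [0, 0, 0]
    - [0, 0, 0]
    - [0, 0, 0]

```text
clock: 17.35
tool_pos: [0.4845, -0.3028, 0.0994]
tcp_rot: [0.001, 0.707, 0.707, 0.0]
contact_force: [-1.2, 1.5, 5.6]
opening: 0.0274
finger_force: 14.9
```

Emit:
jog_arm:
  grip: [0, 0, 0, 0, 0, 0]
  translation:
    - [0, 0, 0]
    - [0, 0, 0]
    - [0, 0, 0]
    - [0, 0, 0]
    - [0, 0, 0]
    - [0, 0, 0]
  rot:
    - [0, 0, 0]
    - [0, 0, 0]
    - [0, 0, 0]
    - [0, 0, 0]
    - [0, 0, 0]
    - [0, 0, 0]

```text
clock: 17.95
tool_pos: [0.4841, -0.3025, 0.0985]
tcp_rot: [-0.0, 0.707, 0.707, -0.0]
contact_force: [-0.2, 0.0, 0.1]
opening: 0.0433
finger_force: 0.0
```

Emit:
jog_arm:
  grip: [0, 0, 0, 0, 0]
  translation:
    - [0, 0, -0.15]
    - [0, 0, -0.4]
    - [0, 0, -0.8]
    - [0, 0, -1]
    - [0, 0, -1]
  rot:
    - [0, 0, 0]
    - [0, 0, 0]
    - [0, 0, 0]
    - [0, 0, 0]
    - [0, 0, 0]

```text
clock: 18.45
tool_pos: [0.4863, -0.3043, 0.2043]
tcp_rot: [0.004, 0.707, 0.707, 0.0]
contact_force: [0.4, -0.1, 1.0]
opening: 0.0434
finger_force: 0.0
```

Emit:
jog_arm:
  grip: [0.6, 0.6, 0.6, 0.6]
  translation:
    - [0.3, 0.2, -0.4]
    - [0.7, 0.5, -0.4]
    - [1, 0.75, -0.4]
    - [1, 0.75, -0.4]
  rot:
    - [0, 0, 0]
    - [0, 0, 0]
    - [0, 0, 0]
    - [0, 0, 0]

```text
clock: 18.85
tool_pos: [0.5612, -0.1983, 0.2383]
tcp_rot: [-0.0, 0.705, 0.709, 0.001]
contact_force: [-0.9, -0.3, 0.4]
opening: 0.0659
finger_force: 0.0
```

Emit:
jog_arm:
  grip: [0.6, 0.6, 0.6, 0.6]
  translation:
    - [1, 0.75, 0]
    - [1, 0.75, 0]
    - [1, 0.75, 0]
    - [1, 0.75, 0]
  rot:
    - [0, 0, 0]
    - [0, 0, 0]
    - [0, 0, 0]
    - [0, 0, 0]

```text
clock: 19.25
tool_pos: [0.6348, -0.0998, 0.2373]
tcp_rot: [-0.001, 0.706, 0.708, -0.0]
contact_force: [-0.3, -1.1, 0.4]
opening: 0.0695
finger_force: 0.0
```

Emit:
jog_arm:
  grip: [0.6, 0.6, 0.6, 0.6]
  translation:
    - [0.29, 0.235, 0]
    - [0.29, 0.235, 0]
    - [0.29, 0.235, 0]
    - [0.29, 0.235, 0]
  rot:
    - [0, 0, 0.076]
    - [0, 0, 0.076]
    - [0, 0, 0.076]
    - [0, 0, 0.076]

```text
clock: 19.65
tool_pos: [0.6567, -0.0749, 0.2382]
tcp_rot: [-0.0, 0.748, 0.664, -0.001]
contact_force: [0.4, -0.0, 0.3]
opening: 0.0696
finger_force: 0.0
```

```bash
python3 - <<'E'
from h import *
print(tool()[:3,3],sense()['opening']);go([.658,-.0735,.06],83.2)
snap('top','t1',crop=(180,70,500,310),scale=2.5)
E
```

```text
[ 0.65670783 -0.07491817  0.23817073] 0.06955690578049532
shift [0.017 0.013 1.782] rotz -0.0 tilt [-1.3e-03 -5.0e-04 -1.0e+00]
```

View pics/t1.png

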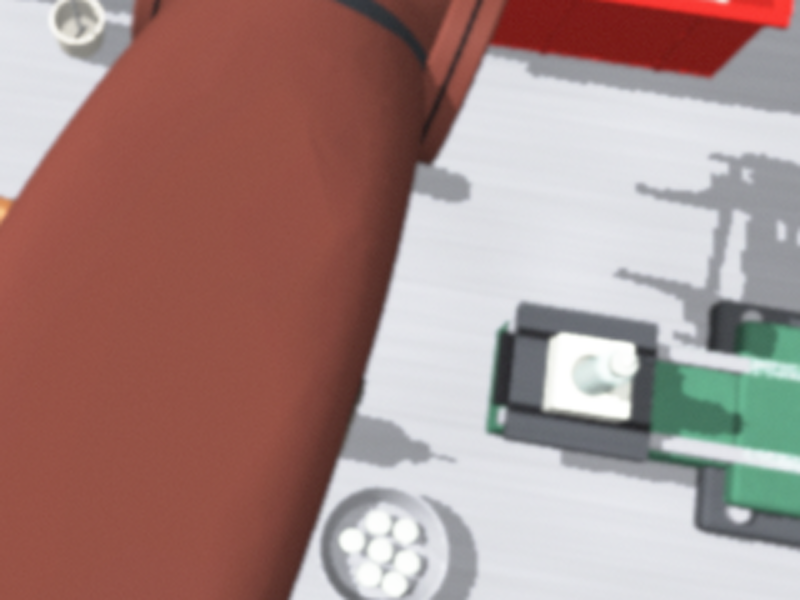

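The bottle stands in the nest, with its foot at about (592,374) and its top at (624,362). I'll check that lean against the projection.

```bash
python3 - <<'E'
from h import *
np.set_printoptions(precision=1,suppress=True)
for p in ([.4842,-.302,.092],[.4842,-.302,.134],[.4842,-.302,.154],[.4842,-.302,.158]):
    print(p,(w2px('top',p)-[180,70]+.5)*2.5-.5)
E
```

```text
[0.4842, -0.302, 0.092] [593.  379.1]
[0.4842, -0.302, 0.134] [611.5 369.9]
[0.4842, -0.302, 0.154] [620.9 365.2]
[0.4842, -0.302, 0.158] [622.9 364.3]
```

Emit:
jog_arm:
  grip: [0.6, 0.6, 0.6, 0.6]
  translation:
    - [0.012, 0.012, 0.4]
    - [0.012, 0.012, 0.9]
    - [0.012, 0.012, 0.9]
    - [0.012, 0.012, 0.9]
  rot:
    - [0, 0, 0]
    - [0, 0, 0]
    - [0, 0, 0]
    - [0, 0, 0]

```text
clock: 20.1
tool_pos: [0.6578, -0.0731, 0.1482]
tcp_rot: [-0.001, 0.748, 0.663, -0.001]
contact_force: [0.3, -0.7, 0.6]
opening: 0.0694
finger_force: 0.0
```

Emit:
jog_arm:
  grip: [0.6, 0.6, 0.6, 0.6, 0.6]
  translation:
    - [0, 0, 0.4]
    - [0, 0, 0.75]
    - [0, 0, 0.88]
    - [0, 0, 0.88]
    - [0, 0, 0.88]
  rot:
    - [0, 0, 0]
    - [0, 0, 0]
    - [0, 0, 0]
    - [0, 0, 0]
    - [0, 0, 0]

```text
clock: 20.6
tool_pos: [0.6609, -0.073, 0.0636]
tcp_rot: [0.002, 0.748, 0.664, 0.001]
contact_force: [0.1, 0.1, 0.9]
opening: 0.0692
finger_force: 0.0
```

Emit:
jog_arm:
  grip: [-0.25, -0.25, -0.25, -0.25, -0.25, -0.25, -0.5, -0.5, -0.5, -0.5, -0.5]
  translation:
    - [0, 0, 0]
    - [0, 0, 0]
    - [0, 0, 0]
    - [0, 0, 0]
    - [0, 0, 0]
    - [0, 0, 0]
    - [0, 0, 0]
    - [0, 0, 0]
    - [0, 0, 0]
    - [0, 0, 0]
    - [0, 0, 0]
  rot:
    - [0, 0, 0]
    - [0, 0, 0]
    - [0, 0, 0]
    - [0, 0, 0]
    - [0, 0, 0]
    - [0, 0, 0]
    - [0, 0, 0]
    - [0, 0, 0]
    - [0, 0, 0]
    - [0, 0, 0]
    - [0, 0, 0]
  squeeze: 15

```text
clock: 21.7
tool_pos: [0.6589, -0.0724, 0.0605]
tcp_rot: [-0.0, 0.748, 0.664, -0.0]
contact_force: [0.2, 0.2, -1.1]
opening: 0.0275
finger_force: 15.0
```

Emit:
jog_arm:
  grip: [-0.5, -0.5, -0.5, -0.5]
  translation:
    - [0, 0, -0.2]
    - [0, 0, -0.6]
    - [0, 0, -1]
    - [0, 0, -1]
  rot:
    - [0, 0, 0]
    - [0, 0, 0]
    - [0, 0, 0]
    - [0, 0, 0]

```text
clock: 22.1
tool_pos: [0.6632, -0.0734, 0.1686]
tcp_rot: [0.005, 0.748, 0.664, 0.004]
contact_force: [0.6, -0.7, 1.4]
opening: 0.0276
finger_force: 15.0
```

Emit:
jog_arm:
  grip: [-0.5, -0.5, -0.5, -0.5]
  translation:
    - [0.1, -0.1, -0.4]
    - [0.4, -0.2, -0.8]
    - [0.4, -0.2, -1]
    - [0.4, -0.2, -1]
  rot:
    - [0, 0, 0]
    - [0, 0, 0]
    - [0, 0, 0]
    - [0, 0, 0]

```text
clock: 22.5
tool_pos: [0.6458, -0.0298, 0.2651]
tcp_rot: [0.003, 0.748, 0.664, 0.002]
contact_force: [-0.1, 0.0, -0.8]
opening: 0.0277
finger_force: 15.0
```

Emit:
jog_arm:
  grip: [-0.5, -0.5, -0.5, -0.5]
  translation:
    - [0.4, -0.25, -0.2]
    - [0.8, -0.5, -0.4]
    - [1, -0.6, -0.4]
    - [1, -0.6, -0.4]
  rot:
    - [0, 0, 0]
    - [0, 0, 0]
    - [0, 0, 0]
    - [0, 0, 0]

```text
clock: 22.9
tool_pos: [0.595, 0.0787, 0.2995]
tcp_rot: [-0.001, 0.747, 0.665, -0.0]
contact_force: [0.5, -0.1, -0.7]
opening: 0.0277
finger_force: 15.0
```

Emit:
jog_arm:
  grip: [-0.5, -0.5, -0.5, -0.5, -0.5, -0.5]
  translation:
    - [0.4, -0.25, 0]
    - [0.8, -0.5, 0]
    - [0.97, -0.63, 0]
    - [0.97, -0.63, 0]
    - [0.97, -0.63, 0]
    - [0.97, -0.63, 0]
  rot:
    - [0, 0, 0]
    - [0, 0, 0]
    - [0, 0, 0]
    - [0, 0, 0]
    - [0, 0, 0]
    - [0, 0, 0]

```text
clock: 23.5
tool_pos: [0.5457, 0.1783, 0.2995]
tcp_rot: [-0.0, 0.749, 0.663, -0.001]
contact_force: [-0.0, -0.0, -1.5]
opening: 0.0278
finger_force: 15.0
```

```bash
python3 - <<'E'
from h import *
np.save('T6.npy',tool());print(tool()[:3,3],yaw(),sense()['opening'])
snap('wrist','w6',crop=(80,0,480,260),scale=2)
E
```

```text
[0.54573254 0.17833475 0.2994555 ] 83.05964797590917 0.02781341964267229
```

View pics/w6.png

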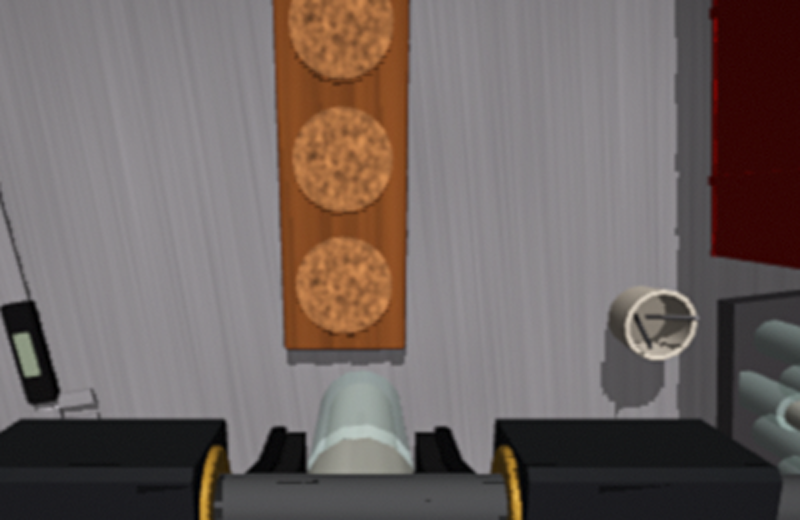

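The board runs straight up the picture. The right pad is at (343,285), the middle at (342,160) and the left at about (341,26). The held master hangs straight.

```bash
python3 - <<'E'
from h import *
np.set_printoptions(precision=4,suppress=True)
T=np.load('T6.npy')
f=lambda u,v,z: px2w('wrist',80+(u+.5)/2-.5,(v+.5)/2-.5,z,T)
P=[f(341,26,.014),f(342,160,.014),f(343,285,.014)];print(np.array(P));d=P[0]-P[2]
print(np.degrees(np.arctan2(d[1],d[0])),np.linalg.norm(P[0]-P[1]),np.linalg.norm(P[1]-P[2]))
for p in [(278,0),(286,348),(409,0),(404,348)]: print(f(*p,.012))
E
```

```text
[[0.5528 0.3494 0.014 ]
 [0.5434 0.2721 0.014 ]
 [0.5339 0.1932 0.014 ]]
83.09539075139939 0.0778488066549601 0.07949835810691255
[0.5168 0.3688 0.012 ]
[0.4895 0.1549 0.012 ]
[0.5955 0.3591 0.012 ]
[0.5697 0.1452 0.012 ]
```

Emit:
jog_arm:
  grip: [-0.5, -0.5, -0.5, -0.5]
  translation:
    - [0.4, -0.06, 0.4]
    - [0.8, -0.12, 0.8]
    - [0.928, -0.133, 1]
    - [0.928, -0.133, 1]
  rot:
    - [0, 0, 0]
    - [0, 0, 0]
    - [0, 0, 0]
    - [0, 0, 0]

```text
clock: 23.95
tool_pos: [0.5402, 0.2738, 0.1944]
tcp_rot: [-0.002, 0.748, 0.664, -0.004]
contact_force: [-1.3, -0.1, -1.6]
opening: 0.0276
finger_force: 15.0
```

Emit:
jog_arm:
  grip: [-0.5, -0.5, -0.5, -0.5, -0.5, -0.5]
  translation:
    - [0, 0, 0.4]
    - [0, 0, 0.8]
    - [0, 0, 1]
    - [0, 0, 1]
    - [0, 0, 1]
    - [0, 0, 1]
  rot:
    - [0, 0, 0]
    - [0, 0, 0]
    - [0, 0, 0]
    - [0, 0, 0]
    - [0, 0, 0]
    - [0, 0, 0]

```text
clock: 24.55
tool_pos: [0.5453, 0.2735, 0.1034]
tcp_rot: [0.001, 0.748, 0.663, 0.002]
contact_force: [-0.5, -0.1, -0.3]
opening: 0.0276
finger_force: 15.0
```

```bash
python3 - <<'E'
from h import *
print(tool()[:3,3]);go([.5434,.272,.0745],83.1)
E
```

```text
[0.54529864 0.27351751 0.10341939]
shift [-0.018 -0.018  0.289] rotz 0.0 tilt [ 0.0041  0.0013 -1.    ]
```

Emit:
jog_arm:
  grip: [-0.5, -0.5, -0.5, -0.5, -0.5, -0.5]
  translation:
    - [-0.01, -0.01, 0.1]
    - [-0.01, -0.01, 0.17]
    - [-0.01, -0.01, 0.21]
    - [-0.01, -0.01, 0.23]
    - [-0.01, -0.01, 0.23]
    - [-0.01, -0.01, 0.23]
  rot:
    - [0, 0, 0]
    - [0, 0, 0]
    - [0, 0, 0]
    - [0, 0, 0]
    - [0, 0, 0]
    - [0, 0, 0]

```text
clock: 25.15
tool_pos: [0.5421, 0.2728, 0.0777]
tcp_rot: [0.0, 0.748, 0.664, 0.0]
contact_force: [-1.0, -0.4, -0.1]
opening: 0.0273
finger_force: 15.0
```

```bash
python3 - <<'E'
from h import *
print(tool()[:3,3],sense()['contact_force']);go([.5434,.272,.0745],83.1)
E
```

```text
[0.5420526  0.27284743 0.07770363] [-1.0347917  -0.37826827 -0.10422596]
shift [-0.007  0.014  0.032] rotz 0.001 tilt [ 1.e-04  0.e+00 -1.e+00]
```

Emit:
jog_arm:
  grip: [-0.5, -0.5, -0.5, -0.5]
  translation:
    - [-0.005, 0.01, 0.015]
    - [-0.005, 0.01, 0.025]
    - [-0.005, 0.01, 0.032]
    - [-0.005, 0.01, 0.032]
  rot:
    - [0, 0, 0]
    - [0, 0, 0]
    - [0, 0, 0]
    - [0, 0, 0]

```text
clock: 25.55
tool_pos: [0.543, 0.2722, 0.0745]
tcp_rot: [0.0, 0.748, 0.664, 0.0]
contact_force: [0.4, 0.5, -0.4]
opening: 0.0276
finger_force: 15.0
```

Emit:
jog_arm:
  grip: [-0.5, -0.5, -0.5]
  translation:
    - [0, 0, 0.007]
    - [0, 0, 0.014]
    - [0, 0, 0.014]
  rot:
    - [0, 0, 0]
    - [0, 0, 0]
    - [0, 0, 0]

```text
clock: 25.85
tool_pos: [0.5433, 0.2723, 0.0744]
tcp_rot: [0.0, 0.748, 0.664, 0.0]
contact_force: [-3.4, -0.8, 6.6]
opening: 0.0278
finger_force: 15.0
```

Emit:
jog_arm:
  grip: [0, 0, 0, 0, 0, 0]
  translation:
    - [0, 0, 0]
    - [0, 0, 0]
    - [0, 0, 0]
    - [0, 0, 0]
    - [0, 0, 0]
    - [0, 0, 0]
  rot:
    - [0, 0, 0]
    - [0, 0, 0]
    - [0, 0, 0]
    - [0, 0, 0]
    - [0, 0, 0]
    - [0, 0, 0]

```text
clock: 26.45
tool_pos: [0.5429, 0.2721, 0.0729]
tcp_rot: [-0.0, 0.748, 0.664, -0.0]
contact_force: [0.3, -0.1, 0.7]
opening: 0.0434
finger_force: 0.0
```

Emit:
jog_arm:
  grip: [0, 0, 0, 0, 0]
  translation:
    - [0, 0, -0.15]
    - [0, 0, -0.5]
    - [0, 0, -1]
    - [0, 0, -1]
    - [0, 0, -1]
  rot:
    - [0, 0, 0]
    - [0, 0, 0]
    - [0, 0, 0]
    - [0, 0, 0]
    - [0, 0, 0]

```text
clock: 26.95
tool_pos: [0.5446, 0.2728, 0.1766]
tcp_rot: [0.001, 0.748, 0.664, 0.003]
contact_force: [-0.5, -0.1, -1.0]
opening: 0.0435
finger_force: 0.0
```

```bash
python3 - <<'E'
from h import *
np.set_printoptions(precision=3,suppress=True)
for u,v,z in [(325,92,0),(475,110,0),(365,85,0.02),(412,95,.02),(460,100,.02),(412,68,.09),(460,72,.09),(300,88,.0)]: print(u,v,px2w('top',u/1.5,v/1.5,z))
print(tool()[:3,3],yaw(),sense()['qpos'])
E
```

```text
325 92 [0.794 0.144 0.   ]
475 110 [ 0.801 -0.081  0.   ]
365 85 [0.804 0.085 0.02 ]
412 95 [0.8   0.015 0.02 ]
460 100 [ 0.803 -0.056  0.02 ]
412 68 [0.804 0.018 0.09 ]
460 72 [ 0.808 -0.048  0.09 ]
300 88 [0.794 0.182 0.   ]
[0.545 0.273 0.177] 83.15840810617432 [0.335 0.213 1.623 0.    1.3   0.454]
```

Emit:
jog_arm:
  grip: [0.2, 0.5, 0.8, 0.8]
  translation:
    - [-0.3, 0.2, -0.3]
    - [-0.7, 0.4, -0.3]
    - [-0.8, 0.5, -0.3]
    - [-0.8, 0.5, -0.3]
  rot:
    - [0, 0, 0]
    - [0, 0, 0]
    - [0, 0, 0]
    - [0, 0, 0]

```text
clock: 27.35
tool_pos: [0.5832, 0.1848, 0.2019]
tcp_rot: [-0.0, 0.749, 0.662, -0.001]
contact_force: [-0.6, -0.2, -0.1]
opening: 0.0679
finger_force: 0.0
```

Emit:
jog_arm:
  grip: [0.8, 0.8, 0.8]
  translation:
    - [-0.8, 0.5, 0]
    - [-0.8, 0.5, 0]
    - [-0.8, 0.5, 0]
  rot:
    - [0, 0, 0]
    - [0, 0, 0]
    - [0, 0, 0]

```text
clock: 27.65
tool_pos: [0.6238, 0.0981, 0.2016]
tcp_rot: [-0.0, 0.749, 0.662, -0.001]
contact_force: [0.2, 1.3, 0.2]
opening: 0.0774
finger_force: 0.0
```

Emit:
jog_arm:
  grip: [0.8, 0.8, 0.8, 0.8, 0.8]
  translation:
    - [-0.75, 0.49, 0.5]
    - [-0.75, 0.49, 1]
    - [-0.75, 0.49, 1]
    - [-0.75, 0.49, 1]
    - [-0.75, 0.49, 1]
  rot:
    - [0, 0, 0]
    - [0, 0, 0]
    - [0, 0, 0]
    - [0, 0, 0]
    - [0, 0, 0]

```text
clock: 28.15
tool_pos: [0.6613, 0.0227, 0.1014]
tcp_rot: [-0.002, 0.748, 0.664, -0.001]
contact_force: [-0.5, 0.7, 0.5]
opening: 0.0783
finger_force: 0.0
```

```bash
python3 - <<'E'
from h import *
print(tool()[:3,3]);go([.6645,.0218,.004],83.1)
E
```

```text
[0.66134631 0.02274123 0.10140894]
shift [-0.006  0.036  0.974] rotz 0.001 tilt [-0.0039  0.0013 -1.    ]
```

Emit:
jog_arm:
  grip: [0.8, 0.8, 0.8, 0.8, 0.8]
  translation:
    - [-0.005, 0.02, 0.4]
    - [-0.005, 0.02, 0.75]
    - [-0.005, 0.02, 0.85]
    - [-0.005, 0.02, 0.9]
    - [-0.005, 0.02, 0.9]
  rot:
    - [0, 0, 0]
    - [0, 0, 0]
    - [0, 0, 0]
    - [0, 0, 0]
    - [0, 0, 0]

```text
clock: 28.65
tool_pos: [0.6658, 0.0212, 0.0148]
tcp_rot: [0.001, 0.748, 0.664, 0.001]
contact_force: [-0.6, -0.3, -0.3]
opening: 0.0785
finger_force: 0.0
```

```bash
python3 - <<'E'
from h import *
print(tool()[:3,3]);go([.6645,.0218,.004],83.1)
E
```

```text
[0.66582086 0.0212101  0.01479446]
shift [ 0.004 -0.014  0.108] rotz 0.001 tilt [ 0.0022  0.     -1.    ]
```

Emit:
jog_arm:
  grip: [0.8, 0.8, 0.8, 0.8]
  translation:
    - [0, 0, 0.04]
    - [0, 0, 0.07]
    - [0, 0, 0.07]
    - [0, 0, 0.07]
  rot:
    - [0, 0, 0]
    - [0, 0, 0]
    - [0, 0, 0]
    - [0, 0, 0]

```text
clock: 29.05
tool_pos: [0.665, 0.0202, 0.0065]
tcp_rot: [0.0, 0.748, 0.664, 0.0]
contact_force: [-0.1, 0.5, -0.1]
opening: 0.0785
finger_force: 0.0
```

Emit:
jog_arm:
  grip: [0, 0, 0, 0, 0, 0, 0, 0]
  translation:
    - [0, 0, 0]
    - [0, 0, 0]
    - [0, 0, 0]
    - [0, 0, 0]
    - [0, 0, 0]
    - [0, 0, 0]
    - [0, 0, 0]
    - [0, 0, 0]
  rot:
    - [0, 0, 0]
    - [0, 0, 0]
    - [0, 0, 0]
    - [0, 0, 0]
    - [0, 0, 0]
    - [0, 0, 0]
    - [0, 0, 0]
    - [0, 0, 0]
  squeeze: 30

```text
clock: 29.85
tool_pos: [0.6649, 0.0203, 0.006]
tcp_rot: [0.0, 0.748, 0.664, 0.0]
contact_force: [1.0, -0.5, -0.8]
opening: 0.0477
finger_force: 30.0
```

Emit:
jog_arm:
  grip: [0, 0, 0, 0]
  translation:
    - [0, 0, -0.2]
    - [0, 0, -0.6]
    - [0, 0, -1]
    - [0, 0, -1]
  rot:
    - [0, 0, 0]
    - [0, 0, 0]
    - [0, 0, 0]
    - [0, 0, 0]

```text
clock: 30.25
tool_pos: [0.669, 0.0201, 0.1132]
tcp_rot: [0.004, 0.748, 0.664, 0.004]
contact_force: [1.7, -0.8, -1.2]
opening: 0.0473
finger_force: 30.0
```

Emit:
jog_arm:
  grip: [0, 0, 0, 0]
  translation:
    - [0.1, -0.1, -0.4]
    - [0.3, -0.2, -0.8]
    - [0.3, -0.2, -0.9]
    - [0.3, -0.2, -0.9]
  rot:
    - [0, 0, 0]
    - [0, 0, 0]
    - [0, 0, 0]
    - [0, 0, 0]

```text
clock: 30.65
tool_pos: [0.6494, 0.0527, 0.1978]
tcp_rot: [0.001, 0.748, 0.664, 0.001]
contact_force: [0.5, -0.1, -3.1]
opening: 0.0477
finger_force: 30.0
```

Emit:
jog_arm:
  grip: [0, 0, 0]
  translation:
    - [0.4, -0.2, 0]
    - [0.8, -0.4, 0]
    - [1, -0.5, 0]
  rot:
    - [0, 0, 0]
    - [0, 0, 0]
    - [0, 0, 0]

```text
clock: 30.95
tool_pos: [0.6079, 0.1595, 0.1921]
tcp_rot: [-0.002, 0.748, 0.664, -0.002]
contact_force: [0.6, 0.1, -1.4]
opening: 0.0479
finger_force: 30.0
```

Emit:
jog_arm:
  grip: [0, 0, 0]
  translation:
    - [0.4, -0.2, 0]
    - [0.8, -0.4, 0]
    - [1, -0.5, 0]
  rot:
    - [0, 0, 0]
    - [0, 0, 0]
    - [0, 0, 0]

```text
clock: 31.25
tool_pos: [0.5702, 0.2649, 0.1922]
tcp_rot: [-0.002, 0.748, 0.664, -0.002]
contact_force: [0.2, -0.6, -3.0]
opening: 0.048
finger_force: 30.0
```

Emit:
jog_arm:
  grip: [0, 0, 0, 0, 0]
  translation:
    - [0.4, -0.15, 0]
    - [0.8, -0.3, 0]
    - [0.8, -0.3, 0]
    - [0.8, -0.3, 0]
    - [0.8, -0.3, 0]
  rot:
    - [0, 0, 0]
    - [0, 0, 0]
    - [0, 0, 0]
    - [0, 0, 0]
    - [0, 0, 0]

```text
clock: 31.75
tool_pos: [0.5524, 0.3444, 0.1937]
tcp_rot: [-0.0, 0.748, 0.663, -0.002]
contact_force: [-0.5, 0.3, -2.5]
opening: 0.0475
finger_force: 30.0
```

```bash
python3 - <<'E'
from h import *
print(tool()[:3,3],sense()['opening']);go([.553,.3495,.0205],83.1)
E
```

```text
[0.5524118  0.34438979 0.19366775] 0.047548439223577335
shift [0.056 0.004 1.732] rotz 0.0 tilt [-0.003  -0.0022 -1.    ]
```

Emit:
jog_arm:
  grip: [0, 0, 0, 0]
  translation:
    - [0.05, 0, 0.4]
    - [0.05, 0, 0.8]
    - [0.05, 0, 1]
    - [0.05, 0, 1]
  rot:
    - [0, 0, 0]
    - [0, 0, 0]
    - [0, 0, 0]
    - [0, 0, 0]

```text
clock: 32.15
tool_pos: [0.5506, 0.3475, 0.0905]
tcp_rot: [-0.001, 0.749, 0.663, -0.005]
contact_force: [0.1, -0.2, -2.8]
opening: 0.0479
finger_force: 30.0
```

Emit:
jog_arm:
  grip: [0, 0, 0, 0, 0]
  translation:
    - [0, 0, 0.4]
    - [0, 0, 0.6]
    - [0, 0, 0.62]
    - [0, 0, 0.62]
    - [0, 0, 0.62]
  rot:
    - [0, 0, 0]
    - [0, 0, 0]
    - [0, 0, 0]
    - [0, 0, 0]
    - [0, 0, 0]

```text
clock: 32.65
tool_pos: [0.5554, 0.3514, 0.0367]
tcp_rot: [0.001, 0.748, 0.663, 0.002]
contact_force: [0.3, 0.8, -1.2]
opening: 0.0474
finger_force: 30.0
```

```bash
python3 - <<'E'
from h import *
print(tool()[:3,3],sense()['contact_force']);go([.553,.3495,.0205],83.1)
E
```

```text
[0.55540008 0.35140447 0.03673713] [ 0.3187264   0.83774605 -1.22217404]
shift [-0.022 -0.022  0.162] rotz 0.0 tilt [ 0.0037  0.0017 -1.    ]
```

Emit:
jog_arm:
  grip: [0, 0, 0, 0, 0]
  translation:
    - [-0.01, -0.01, 0.07]
    - [-0.01, -0.01, 0.11]
    - [-0.01, -0.01, 0.11]
    - [-0.01, -0.01, 0.11]
    - [-0.01, -0.01, 0.11]
  rot:
    - [0, 0, 0]
    - [0, 0, 0]
    - [0, 0, 0]
    - [0, 0, 0]
    - [0, 0, 0]

```text
clock: 33.15
tool_pos: [0.5524, 0.3502, 0.0232]
tcp_rot: [0.0, 0.748, 0.664, 0.0]
contact_force: [-0.3, 0.0, -3.0]
opening: 0.0472
finger_force: 30.0
```

```bash
python3 - <<'E'
from h import *
print(tool()[:3,3],sense()['contact_force']);go([.553,.3495,.0205],83.1)
E
```

```text
[0.55235183 0.35017848 0.02317346] [-0.34740305  0.00566126 -3.02628456]
shift [-0.006  0.007  0.027] rotz 0.001 tilt [ 2.e-04  1.e-04 -1.e+00]
```

Emit:
jog_arm:
  grip: [0, 0, 0, 0]
  translation:
    - [-0.004, 0.005, 0.012]
    - [-0.004, 0.005, 0.024]
    - [-0.004, 0.005, 0.032]
    - [-0.004, 0.005, 0.032]
  rot:
    - [0, 0, 0]
    - [0, 0, 0]
    - [0, 0, 0]
    - [0, 0, 0]

```text
clock: 33.55
tool_pos: [0.5528, 0.3496, 0.0201]
tcp_rot: [0.0, 0.748, 0.664, 0.0]
contact_force: [-1.0, -0.5, 0.2]
opening: 0.048
finger_force: 30.0
```

Emit:
jog_arm:
  grip: [0.4, 0.4, 0.4, 0.4, 0.4]
  translation:
    - [0, 0, 0]
    - [0, 0, 0]
    - [0, 0, 0]
    - [0, 0, 0]
    - [0, 0, 0]
  rot:
    - [0, 0, 0]
    - [0, 0, 0]
    - [0, 0, 0]
    - [0, 0, 0]
    - [0, 0, 0]

```text
clock: 34.05
tool_pos: [0.5528, 0.3497, 0.02]
tcp_rot: [0.0, 0.748, 0.664, 0.0]
contact_force: [0.4, 1.1, -0.2]
opening: 0.0607
finger_force: 0.0
```

Emit:
jog_arm:
  grip: [0.4, 0.4, 0.4, 0.4]
  translation:
    - [0, 0, -0.15]
    - [0, 0, -0.5]
    - [0, 0, -1]
    - [0, 0, -1]
  rot:
    - [0, 0, 0]
    - [0, 0, 0]
    - [0, 0, 0]
    - [0, 0, 0]

```text
clock: 34.45
tool_pos: [0.5579, 0.3523, 0.1301]
tcp_rot: [0.002, 0.748, 0.664, 0.007]
contact_force: [2.1, 0.8, 1.1]
opening: 0.0609
finger_force: 0.0
```

Emit:
jog_arm:
  grip: [0.4, 0.4, 0.4, 0.4]
  translation:
    - [0, 0, -0.4]
    - [0, 0, -0.8]
    - [-0.3, 0.05, -0.8]
    - [-0.6, 0.1, -0.8]
  rot:
    - [0, 0, 0]
    - [0, 0, 0]
    - [0, 0, 0]
    - [0, 0, 0]

```text
clock: 34.85
tool_pos: [0.5568, 0.2894, 0.2037]
tcp_rot: [0.001, 0.747, 0.664, 0.003]
contact_force: [-0.4, 0.3, -0.0]
opening: 0.0611
finger_force: 0.0
```

Emit:
jog_arm:
  grip: [0.4, 0.4, 0.4]
  translation:
    - [-0.4, 0.05, 0]
    - [-0.8, 0.1, 0]
    - [-0.9, 0.12, 0]
  rot:
    - [0, 0, 0]
    - [0, 0, 0]
    - [0, 0, 0]

```text
clock: 35.15
tool_pos: [0.5571, 0.1948, 0.2012]
tcp_rot: [0.001, 0.749, 0.663, 0.0]
contact_force: [-0.2, -0.1, 1.0]
opening: 0.061
finger_force: 0.0
```

Emit:
jog_arm:
  grip: [0.4, 0.4, 0.4]
  translation:
    - [-0.4, 0.05, 0]
    - [-0.8, 0.1, 0]
    - [-0.9, 0.12, 0]
  rot:
    - [0, 0, 0]
    - [0, 0, 0]
    - [0, 0, 0]

```text
clock: 35.45
tool_pos: [0.5583, 0.1046, 0.2009]
tcp_rot: [0.001, 0.749, 0.663, 0.0]
contact_force: [0.6, -0.4, -0.7]
opening: 0.0607
finger_force: 0.0
```

Emit:
jog_arm:
  grip: [0.4, 0.4, 0.4, 0.4, 0.4]
  translation:
    - [-0.4, 0.05, 0.4]
    - [-0.8, 0.1, 0.8]
    - [-0.9, 0.12, 0.9]
    - [-0.9, 0.12, 0.9]
    - [-0.9, 0.12, 0.9]
  rot:
    - [0, 0, 0]
    - [0, 0, 0]
    - [0, 0, 0]
    - [0, 0, 0]
    - [0, 0, 0]

```text
clock: 35.95
tool_pos: [0.5595, 0.0171, 0.1103]
tcp_rot: [-0.0, 0.748, 0.663, 0.0]
contact_force: [0.7, 0.5, 0.9]
opening: 0.0608
finger_force: 0.0
```

```bash
python3 - <<'E'
from h import *
print(tool()[:3,3],sense()['opening']);go([.5588,.0157,.003],83.1)
E
```

```text
[0.55946311 0.01712476 0.11032222] 0.060845242522253706
shift [-0.016 -0.005  1.073] rotz 0.0 tilt [ 2.e-04  8.e-04 -1.e+00]
```

Emit:
jog_arm:
  grip: [0.4, 0.4, 0.4, 0.4, 0.4]
  translation:
    - [-0.012, -0.005, 0.4]
    - [-0.012, -0.005, 0.8]
    - [-0.012, -0.005, 0.95]
    - [-0.012, -0.005, 0.98]
    - [-0.012, -0.005, 0.98]
  rot:
    - [0, 0, 0]
    - [0, 0, 0]
    - [0, 0, 0]
    - [0, 0, 0]
    - [0, 0, 0]

```text
clock: 36.45
tool_pos: [0.5597, 0.016, 0.0132]
tcp_rot: [0.001, 0.748, 0.664, 0.001]
contact_force: [0.1, 0.8, 0.4]
opening: 0.0606
finger_force: 0.0
```

Emit:
jog_arm:
  grip: [0.4, 0.4, 0.4, 0.4]
  translation:
    - [0, 0, 0.04]
    - [0, 0, 0.06]
    - [0, 0, 0.06]
    - [0, 0, 0.06]
  rot:
    - [0, 0, 0]
    - [0, 0, 0]
    - [0, 0, 0]
    - [0, 0, 0]

```text
clock: 36.85
tool_pos: [0.5588, 0.0153, 0.0064]
tcp_rot: [0.0, 0.748, 0.664, 0.0]
contact_force: [0.3, 0.3, -0.4]
opening: 0.0611
finger_force: 0.0
```

Emit:
jog_arm:
  grip: [0.4, 0.4, 0.4, -0.3, -0.3, -0.3, -0.3, -0.3, -0.3, -0.3, -0.3, -0.3]
  translation:
    - [0, 0, 0.02]
    - [0, 0, 0.033]
    - [0, 0, 0.033]
    - [0, 0, 0.033]
    - [0, 0, 0.033]
    - [0, 0, 0.033]
    - [0, 0, 0.033]
    - [0, 0, 0.033]
    - [0, 0, 0.033]
    - [0, 0, 0.033]
    - [0, 0, 0.033]
    - [0, 0, 0.033]
  rot:
    - [0, 0, 0]
    - [0, 0, 0]
    - [0, 0, 0]
    - [0, 0, 0]
    - [0, 0, 0]
    - [0, 0, 0]
    - [0, 0, 0]
    - [0, 0, 0]
    - [0, 0, 0]
    - [0, 0, 0]
    - [0, 0, 0]
    - [0, 0, 0]
  squeeze: 25

```text
clock: 38.05
tool_pos: [0.5585, 0.0153, 0.0026]
tcp_rot: [0.0, 0.748, 0.664, 0.0]
contact_force: [0.4, -0.4, -0.3]
opening: 0.0368
finger_force: 25.0
```

Emit:
jog_arm:
  grip: [-0.3, -0.3, -0.3, -0.3]
  translation:
    - [0, 0, -0.2]
    - [0, 0, -0.6]
    - [0, 0, -1]
    - [0, 0, -1]
  rot:
    - [0, 0, 0]
    - [0, 0, 0]
    - [0, 0, 0]
    - [0, 0, 0]

```text
clock: 38.45
tool_pos: [0.5629, 0.0149, 0.109]
tcp_rot: [0.004, 0.748, 0.664, 0.004]
contact_force: [0.5, -0.7, -0.5]
opening: 0.037
finger_force: 25.0
```

Emit:
jog_arm:
  grip: [-0.3, -0.3, -0.3, -0.3]
  translation:
    - [0.3, -0.1, 0]
    - [0.6, -0.2, 0]
    - [0.9, -0.23, 0]
    - [0.9, -0.23, 0]
  rot:
    - [0, 0, 0]
    - [0, 0, 0]
    - [0, 0, 0]
    - [0, 0, 0]

```text
clock: 38.85
tool_pos: [0.5453, 0.1104, 0.1017]
tcp_rot: [-0.001, 0.747, 0.665, -0.0]
contact_force: [0.1, -0.2, -1.2]
opening: 0.037
finger_force: 25.0
```

Emit:
jog_arm:
  grip: [-0.3, -0.3, -0.3, -0.3, -0.3]
  translation:
    - [0.3, -0.1, 0.1]
    - [0.6, -0.2, 0.3]
    - [0.82, -0.225, 0.5]
    - [0.82, -0.225, 0.6]
    - [0.82, -0.225, 0.6]
  rot:
    - [0, 0, 0]
    - [0, 0, 0]
    - [0, 0, 0]
    - [0, 0, 0]
    - [0, 0, 0]

```text
clock: 39.35
tool_pos: [0.5318, 0.1907, 0.0401]
tcp_rot: [-0.001, 0.748, 0.664, -0.002]
contact_force: [-0.9, 0.1, -0.9]
opening: 0.0372
finger_force: 25.0
```

```bash
python3 - <<'E'
from h import *
print(tool()[:3,3],sense()['opening'],sense()['contact_force']);go([.534,.1918,.0166],83.1)
E
```

```text
[0.53181385 0.19067199 0.0400628 ] 0.037233982967730714 [-0.91536105  0.11455218 -0.88348157]
shift [0.014 0.021 0.235] rotz 0.001 tilt [-0.0045 -0.0016 -1.    ]
```

Emit:
jog_arm:
  grip: [-0.3, -0.3, -0.3, -0.3, -0.3]
  translation:
    - [0.01, 0.01, 0.1]
    - [0.01, 0.01, 0.18]
    - [0.01, 0.01, 0.21]
    - [0.01, 0.01, 0.21]
    - [0.01, 0.01, 0.21]
  rot:
    - [0, 0, 0]
    - [0, 0, 0]
    - [0, 0, 0]
    - [0, 0, 0]
    - [0, 0, 0]

```text
clock: 39.85
tool_pos: [0.5352, 0.1921, 0.0218]
tcp_rot: [0.0, 0.748, 0.663, 0.0]
contact_force: [1.0, -0.2, -0.3]
opening: 0.037
finger_force: 25.0
```

```bash
python3 - <<'E'
from h import *
print(tool()[:3,3],sense()['opening'],sense()['contact_force']);go([.534,.1918,.0166],83.1)
E
```

```text
[0.53515982 0.19213927 0.02179613] 0.036967244569772253 [ 1.03741823 -0.1564648  -0.28735031]
shift [-0.005 -0.011  0.052] rotz 0.0 tilt [ 4.e-04  1.e-04 -1.e+00]
```

Emit:
jog_arm:
  grip: [-0.3, -0.3, -0.3, -0.3, -0.3]
  translation:
    - [-0.003, -0.008, 0.025]
    - [-0.003, -0.008, 0.04]
    - [-0.003, -0.008, 0.046]
    - [-0.003, -0.008, 0.05]
    - [-0.003, -0.008, 0.05]
  rot:
    - [0, 0, 0]
    - [0, 0, 0]
    - [0, 0, 0]
    - [0, 0, 0]
    - [0, 0, 0]

```text
clock: 40.35
tool_pos: [0.534, 0.1923, 0.0166]
tcp_rot: [-0.0, 0.748, 0.664, 0.0]
contact_force: [-0.7, -0.2, -1.3]
opening: 0.0374
finger_force: 25.0
```

Emit:
jog_arm:
  grip: [-0.3, -0.3, -0.3]
  translation:
    - [0, 0, 0.006]
    - [0, 0, 0.01]
    - [0, 0, 0.01]
  rot:
    - [0, 0, 0]
    - [0, 0, 0]
    - [0, 0, 0]

```text
clock: 40.65
tool_pos: [0.5341, 0.1923, 0.0165]
tcp_rot: [-0.0, 0.748, 0.664, -0.0]
contact_force: [-4.3, -1.3, 8.2]
opening: 0.0365
finger_force: 25.0
```

Emit:
jog_arm:
  grip: [0.2, 0.2, 0.2, 0.2, 0.2]
  translation:
    - [0, 0, 0]
    - [0, 0, 0]
    - [0, 0, 0]
    - [0, 0, 0]
    - [0, 0, 0]
  rot:
    - [0, 0, 0]
    - [0, 0, 0]
    - [0, 0, 0]
    - [0, 0, 0]
    - [0, 0, 0]

```text
clock: 41.15
tool_pos: [0.534, 0.1922, 0.0154]
tcp_rot: [-0.0, 0.748, 0.664, -0.0]
contact_force: [-0.0, 0.1, 0.4]
opening: 0.0519
finger_force: 0.0
```

Emit:
jog_arm:
  grip: [0.2, 0.2, 0.2, 0.2]
  translation:
    - [0, 0, -0.15]
    - [0, 0, -0.5]
    - [0, 0, -1]
    - [0, 0, -1]
  rot:
    - [0, 0, 0]
    - [0, 0, 0]
    - [0, 0, 0]
    - [0, 0, 0]

```text
clock: 41.55
tool_pos: [0.5396, 0.1935, 0.1246]
tcp_rot: [0.003, 0.748, 0.664, 0.006]
contact_force: [1.6, -0.0, 1.1]
opening: 0.052
finger_force: 0.0
```

Emit:
jog_arm:
  grip: [0.2, 0.2, 0.2, 0.2]
  translation:
    - [0, 0, -0.4]
    - [0, 0, -0.8]
    - [0, 0, -1]
    - [0, 0, -1]
  rot:
    - [0, 0, 0]
    - [0, 0, 0]
    - [0, 0, 0]
    - [0, 0, 0]

```text
clock: 41.95
tool_pos: [0.5366, 0.1928, 0.2209]
tcp_rot: [0.002, 0.748, 0.664, 0.004]
contact_force: [0.6, -0.7, 0.3]
opening: 0.0521
finger_force: 0.0
```

Emit:
jog_arm:
  grip: [0.2, 0.2, 0.2, 0.2, 0.2, 0.2]
  translation:
    - [-0.15, 0, -0.4]
    - [-0.25, 0.1, -0.8]
    - [-0.25, 0.1, -1]
    - [-0.25, 0.1, -1]
    - [-0.25, 0.1, -1]
    - [-0.25, 0.1, -1]
  rot:
    - [0, 0, 0]
    - [0, 0, 0]
    - [0, 0, 0]
    - [0, 0, 0]
    - [0, 0, 0]
    - [0, 0, 0]

```text
clock: 42.55
tool_pos: [0.5398, 0.1662, 0.3129]
tcp_rot: [-0.001, 0.748, 0.664, -0.002]
contact_force: [-0.5, 0.1, -0.7]
opening: 0.0522
finger_force: 0.0
```

```bash
python3 - <<'E'
from h import *
np.save('T7.npy',tool());print(tool()[:3,3],yaw())
snap('wrist','w7',crop=(120,0,440,240),scale=2.5)
E
```

```text
[0.53982831 0.16621291 0.31286319] 83.17080475967839
```

View pics/w7.png

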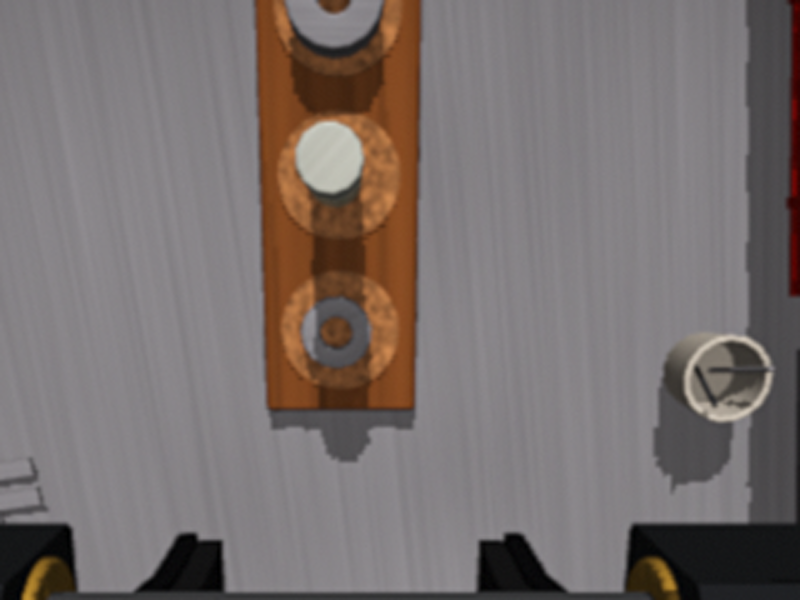

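No-go top centre is (336,331) against a right pad at (339.5,329.5). The master cap centre is (329,158) against a middle pad at (339.5,176). The go ring's outer span is x 285–383 (bore x ≈335) against a left pad spanning 275–404.

```bash
python3 - <<'E'
from h import *
np.set_printoptions(precision=4,suppress=True)
T=np.load('T7.npy')
f=lambda u,v,z: px2w('wrist',120+(u+.5)/2.5-.5,(v+.5)/2.5-.5,z,T)
for n,u,v,z in [('nogo',336,331,.026),('padR',339.5,329.5,.014),('master',329,158,.12),('padM',339.5,176,.014),('go',334,5,.038),('gobot',334,52,.038),('padL',339,10,.014),('padLbot',339,75,.014)]: print(n,f(u,v,z))
A=tool()
c=f(334,47,.038);print('go centre~',c+.024*A[:3,0]); c=f(339,75,.014); print('padL centre~',c+.032*A[:3,0])
E
```

```text
nogo [0.5325 0.1938 0.026 ]
padR [0.5341 0.1934 0.014 ]
master [0.5414 0.2704 0.12  ]
padM [0.5439 0.272  0.014 ]
go [0.5509 0.3463 0.038 ]
gobot [0.5484 0.3261 0.038 ]
padL [0.5533 0.3499 0.014 ]
padLbot [0.5496 0.3203 0.014 ]
go centre~ [0.5515 0.3521 0.038 ]
padL centre~ [0.5534 0.3521 0.014 ]
```

All three pieces are within about 2 mm of their pad centres. I'll take one last look at the whole scene.

```bash
python3 - <<'E'
from h import *
snap('scene','s2',scale=1.5);print(sense()['clock'],sense()['contact_force'])
E
```

```text
42.65 [-0.11465735  0.40774331  0.29241615]
```

View pics/s2.png

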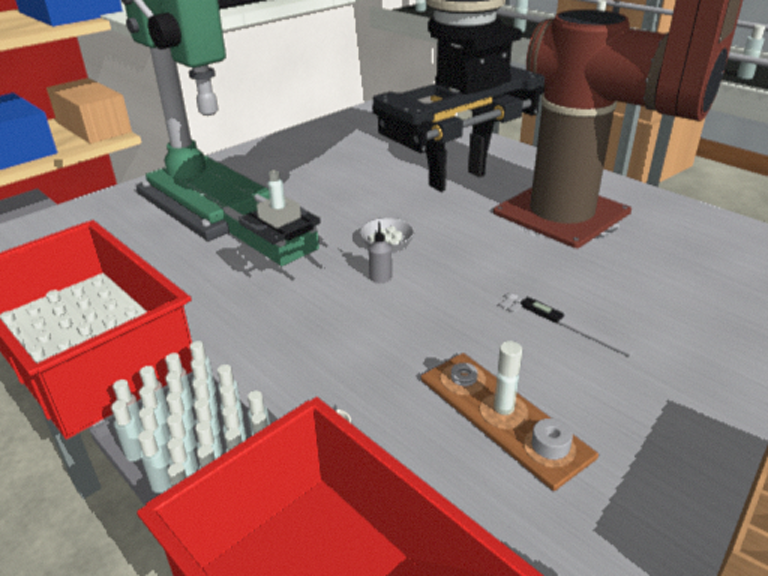

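The nest and bottle stand on the plate at (278,205). On the board are the go ring at (552,435), the master at (508,380) and the no-go ring at (463,374). The oiler and caliper haven't moved, and the gripper is clear of everything.

```bash
python3 -c "
from workcell import *
print(job_done())"
```

```text
the job is handed in; nothing more can be done
None
```

The job is handed in at about 43 s: the nest is square on the shuttle plate with the open bottle upright in its bore, and the go ring, master and no-go ring sit within about 2 mm of their pad centres; nothing was knocked over, and the oil bottle and caliper were left in place.

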